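Exchange the board under the clear cover of a test jig

ROBOT

A 6-joint arm with a two-finger parallel gripper is mounted at the origin on a cart in front of the work surface, level with it; the furniture and walls round the work are solid. World frame = base frame: x ahead of the robot, y to its left, z up, the work surface at z = 0. Lengths are in m, angles in rad, forces in N, time in s.
With the tool pointing down it reaches from about 0.375 to 0.975 m from the base axis. Payload 3.8 kg.
Tool frame: the origin (TCP) lies midway between the tips of the shut fingers; the grasp point (between the pads) lies bot.grip_depth behind it (bot.grip_depth is the distance from the TCP to the grasp point, in m); z points along the fingers, y is the line along which they close (so a half turn about z gives the same grasp; the last joint's range is limited). The gripper opens to 88 mm and grips with 3 to 60 N. Pads are 18 mm wide; open, the fingers measure 123 mm over their backs; the gripper's body (75 mm by 187 mm) begins 45 mm behind the grasp point.
Start: joints at [1.117, 0.264, 1.604, -0, 1.274, -0.037], TCP at [0.273, 0.617, 0.205] pointing down, gripper open.
Joint ranges: [-2.63, 2.63], [-0.94, 2.18], [0.31, 2.57], [-1.31, 4.45], [0, 2.66], [-2.55, 2.55]. Speed limits (rad/s): [2.57, 2.57, 3.14, 3.14, 3.14, 3.14].

INTERFACE

Orientations are given as a unit quaternion [w, x, y, z].
In Python, from bench import bot gives the robot as it stands.
- The arm moves only by the tool jog_arm, called after "Emit:" as name([rows], argument=value, ...), one row to a line, values as JSON. Schema: {"type":"object","properties":{"segments":{"type":"object","properties":{"offsets":{"type":"array","items":{"type":"array","items":{"type":"number"},"minItems":7,"maxItems":7},"minItems":1,"maxItems":20}},"additionalProperties":false,"required":["offsets"]},"force":{"type":"number"},"only":{"type":"string"},"quiet":{"type":"boolean"},"lines":{"type":"string"}},"required":["segments"],"additionalProperties":false}. segments is an object whose key "offsets" holds a list of rows, 1 to 20 of them, each of 7 numbers: the finger opening in m, then dx, dy, dz in m, then a rotation vector rx, ry, rz in rad; each row shifts and turns the commanded pose from where the row before left it, along the tool's axes as they then stand; what a row does not reach is not made up. A row lasts 1/12 s, in which the tool goes at most 0.0417 m and 0.125 rad, less where a joint would pass 70% of its speed; a pose out of reach is approached as far as the arm can. The fingers move at their own pace and stop on an object; force is the grip in N (left out, the last holds). Time passes only in rows, so rows that do not move let the fingers close. The tool returns the time, the measured TCP pose, the force, the opening and the grip force at its end. only (a regular expression) keeps the lines of the reply that match it, lines (a string "A,B") keeps lines A to B, and quiet returns only ok. Input that does not fit is refused with a message, and nothing moves.
- bot.get_state(): the state, without advancing time (a new reading comes with each control period).
- bot.grab_frame(name): name is "scene" or "top" or "wrist"; returns a dict with "pixels" (400x640x3 uint8, red, green, blue), "intrinsics" (3x3 intrinsics, pixels), "world_to_cam" (4x4, takes a point from world to camera coordinates); the wrist camera has in their place "hand_eye" (4x4, takes a point from camera to tool coordinates, whose origin is the TCP and whose axes are the flange's). Camera axes: x right, y down, z forward; pixel columns grow to the right and rows downward; lengths in m; the calibration is good to about 2 mm. A picture is of the moment at which its call begins: read the wrist's pose just before it. There is no depth.
- bot.hand_in(): hands the job in; it is judged then, once.
The state is a dict: "time": time; "qpos": joint angles; "joint_velocities": joint speeds; "effort": joint torques, N m; "tcp_pos": TCP position; "eef_rot": TCP orientation; "wrist_force": force on the tool from outside, world axes, zero at the start; "wrist_torque": the same for the moment, N m; "width": finger opening in m; "grasp_force": force on a finger pad.
Only numpy, scipy, OpenCV 4.12 (cv2) and the standard library are available. Lean on these libraries where they do the work, as an engineer would, in place of code of your own. Each camera call takes 0.05 s, during which the arm holds its last target. There are 200 camera calls.

TASK

Change the board in the test jig: turn the swing tab aside, lift out the clear cover, and make the board with the finned heat sink and the board with the round coil change places, so that the coil board ends in the jig and the finned board in the tray pocket the coil board came from. Leave the board with the two capacitors in its pocket, tip none of the boards over, and finish with the cover back in its frame and the tab turned back over it. The bare mat is there for setting things down meanwhile.

Things in the scene. Friction and masses are not known exactly. Their poses are not given: they have to be found in the camera images.
- jig: Fixed black test jig, 134 x 146 x 44 mm. Origin: on the table under the centre of its nest; x to its back, y to its left, z up. Nest: pocket 76 (x) by 106 (y) mm, floor at z = 6 mm. Round it a ledge at z = 38 mm, 12 mm wide, where the cover rests, inside a rim 100 (x) by 130 (y) mm, top at z = 44 mm. The wide front rail (x = -50 to -76 mm) carries the tab.
- tab (a joint): Steel swing tab, 35 x 10 x 5 mm, z = 45 to 50 mm, on an upright pivot at x = -62 mm, y = 0 of the jig. Rad: 0 (stop) points to the jig's back, over the cover's front edge; grows counter-clockwise seen from above (end goes to the jig's left), stop at 1.9. From 1.45 the cover is free; below 0.6 it is closed. Stays where left; about 2 N at the pin turns it.
- tab_pin (a point): Centre of the top of the tab's upright round grip pin, 10 mm thick, 18 mm tall, standing on the tab 24 mm from the pivot; the top is at z = 68 mm.
- cover: Clear plate 92 (x) by 122 (y) by 5 mm, dark edge line, 0.11 kg. Origin: centre of its underside. Handle: round bar 10 mm thick, 52 mm long, along its y over its middle, axis 26 mm above the underside, on posts at y = -30 and 30 mm. In place its origin is at x = y = 0, z = 38 mm of the jig, axes parallel (or turned half round), 4 mm play each way.
- board_fins: Circuit board on an aluminium plate 66 (x) by 96 (y) by 4 mm with a finned heat sink in the middle: 26 (x) by 24 (y) mm, z = 10 to 30 mm. Origin: centre of the plate's underside. Grip it by the heat sink along y: the parts beside it there stay below z = 14 mm. About 0.16 kg. Starts in the jig's nest under the cover; a board has 5 mm play there.
- board_coil: The same board with an upright round coil (drum choke) 25 mm across in the middle, from z = 10 to 30 mm. Same plate, origin and axes, also gripped by its middle part along y. At the start in one of the tray's two pockets.
- board_caps: The same board with two upright round capacitors 16 mm across side by side in the middle. Same plate, origin and axes. In the other pocket of the tray; it stays there.
- tray: Fixed grey tray 170 (x) by 118 (y) mm, walls 16 mm high, with two pockets 76 (x) by 106 (y) mm, floors at z = 4 mm, centred at x = -41 and x = 41 mm, y = 0. Origin: centre of the underside. A board lies in a pocket with its axes parallel to the tray's (or turned half round), 5 mm play each way.
- mat: Fixed bare grey mat 200 (x) by 150 (y) by 2 mm, empty at the start. Origin: centre of the underside. Its far half (x about 45 mm) has room for the cover and its near half (x about -55 mm) for a board, both with their y along the mat's y.

How it is judged:
By the outcome, as a careful person would: the job done as asked, in the order asked, and still so for the second after the job is handed in, with the robot touching nothing.
It also fails if it takes over 134 s, if anything falls off the work surface, if the arm or the gripper's body presses on something with over 40 N, if the wrist force passes 120 N, or if a joint passes its speed limit or range.

## Working session

There is one attempt and no reset: what is moved stays moved. The work goes in short steps, Python scripts to look and compute and a tool call to move; the robot and the scene stay as the last step left them, time stands still between calls to the robot, and variables do not carry over. Pictures are saved under pics/ and viewed, at most 14 in all, crops included, and the job is handed in when it is done.

```bash
ls; mkdir -p pics
```

Run:
```python
from bench import bot
import cv2
print(bot.grip_depth, bot.get_state())
for n in("top","scene"):
    f=bot.grab_frame(n); cv2.imwrite(f"pics/{n}0.png",f["pixels"][:,:,::-1]); print(f["intrinsics"].tolist(),f["world_to_cam"].round(4).tolist())
```

```text
bench.py
pics
0.0187 {'time': 0.0, 'qpos': array([ 1.11708363e+00,  2.64745576e-01,  1.60532487e+00,  1.37508786e-06,
        1.27369683e+00, -3.69185839e-02]), 'joint_velocities': array([ 1.97580504e-05,  2.49637837e-04, -1.11219094e-03, -1.19435702e-03,
        1.20033342e-03,  8.74802860e-04]), 'effort': array([-1.33208490e-03, -5.02097011e+01, -3.56883359e+01,  7.24916789e-02,
        2.93607207e-02, -1.79683434e-04]), 'tcp_pos': array([0.27294014, 0.61652458, 0.20411972]), 'eef_rot': array([-2.64704735e-04,  2.06891981e-01,  9.78363187e-01, -1.05459851e-03]), 'wrist_force': array([-0.93592786,  0.05751024,  0.48173298]), 'wrist_torque': array([-0.01978911,  0.032584  , -0.00150608]), 'grasp_force': 0.0, 'width': 0.08801002342062982}
[[465.670571147773, 0.0, 319.51758908342373], [0.0, 465.670571147773, 204.3069824368156], [0.0, 0.0, 1.0]] [[0.0056, -1.0, -0.0044, -0.0341], [-0.9857, -0.0048, -0.1683, 0.5155], [0.1683, 0.0053, -0.9857, 1.1212], [0.0, 0.0, 0.0, 1.0]]
[[416.0266782368131, 0.0, 321.94432129045464], [0.0, 416.0266782368131, 201.32694505592195], [0.0, 0.0, 1.0]] [[0.8077, -0.5895, 0.0131, -0.4466], [-0.4243, -0.5966, -0.6812, 0.2353], [0.4094, 0.5446, -0.732, 0.9052], [0.0, 0.0, 0.0, 1.0]]
```

View pics/top0.png

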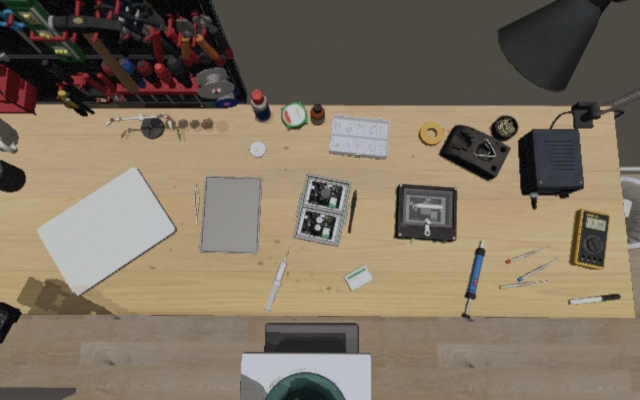

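View pics/scene0.png

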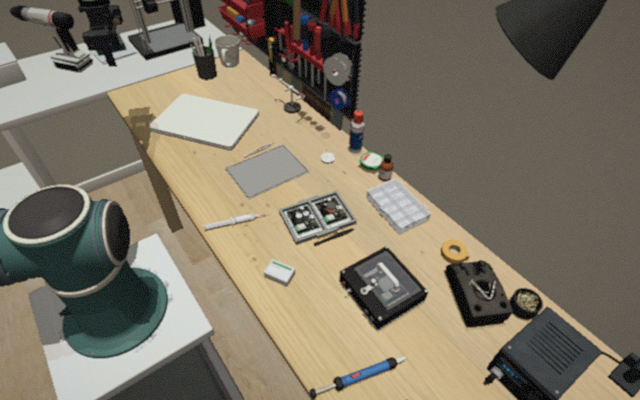

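Run:
```python
import cv2
a=cv2.imread("pics/top0.png")[165:255,195:465]
cv2.imwrite("pics/crop0.png",cv2.resize(a,(798,266),interpolation=cv2.INTER_CUBIC))
```

Create h.py:
```python
import numpy as np
from bench import bot
from scipy.spatial.transform import Rotation as R
def topf():
    return bot.grab_frame("top")
def ray(f,uv,z,Twc=None):
    """world point at height z on the ray of pixel uv"""
    T=np.linalg.inv(f["world_to_cam"]) if Twc is None else Twc
    d=T[:3,:3]@np.linalg.solve(f["intrinsics"],[uv[0],uv[1],1.]); o=T[:3,3]
    return o+d*(z-o[2])/d[2]
def tool(s=None):
    s=s or bot.get_state(); T=np.eye(4)
    T[:3,:3]=R.from_quat(s["eef_rot"],scalar_first=True).as_matrix(); T[:3,3]=s["tcp_pos"]; return T
def wristf():
    T=tool(); f=bot.grab_frame("wrist"); f["T"]=T@f["hand_eye"]; f["world_to_cam"]=np.linalg.inv(f["T"]); return f
def yaw(T): return np.arctan2(T[1,1],T[0,1])   # direction of the closing line
def to(p,yawt=None):
    """shift in tool axes to reach TCP p pointing down with closing line at yawt; rotation applied last"""
    T=tool(); 
    print("now",T[:3,3].round(4),"yaw",round(yaw(T),4),"tilt",T[:3,2].round(4))
    print("shift in tool axes",(T[:3,:3].T@(np.array(p)-T[:3,3])).round(4))
    if yawt is not None:
        d=(yawt-yaw(T)+np.pi/2)%np.pi-np.pi/2
        y=np.array([np.cos(yaw(T)+d),np.sin(yaw(T)+d),0]);z=np.array([0,0,-1.])
        G=np.c_[np.cross(y,z),y,z]
        print("rotvec",R.from_matrix(T[:3,:3].T@G).as_rotvec().round(4),"shift after rotation",(G.T@(np.array(p)-T[:3,3])).round(4), "q6",bot.get_state()["qpos"][5].round(3))
```

```bash
python3 -c "
from h import *
T=tool();print(T.round(3));f=topf()
for n,uv,z in(('jig',(427,212),.04),('tray',(323,210),.016),('mat',(232,215),.002),('pin',(427,226),.068)):print(n,ray(f,uv,z).round(3))
print(bot.grab_frame('wrist')['hand_eye'].round(3))"
```

```text
[[-0.914  0.405 -0.001  0.273]
 [ 0.405  0.914 -0.002  0.617]
 [ 0.    -0.002 -1.     0.204]
 [ 0.     0.     0.     1.   ]]
jig [ 0.498 -0.3    0.04 ]
tray [ 0.506 -0.04   0.016]
mat [0.494 0.195 0.002]
pin [ 0.459 -0.293  0.068]
[[-0.001 -0.961 -0.278  0.071]
 [ 1.    -0.    -0.001 -0.001]
 [ 0.001 -0.278  0.961 -0.18 ]
 [ 0.     0.     0.     1.   ]]
```

View pics/crop0.png

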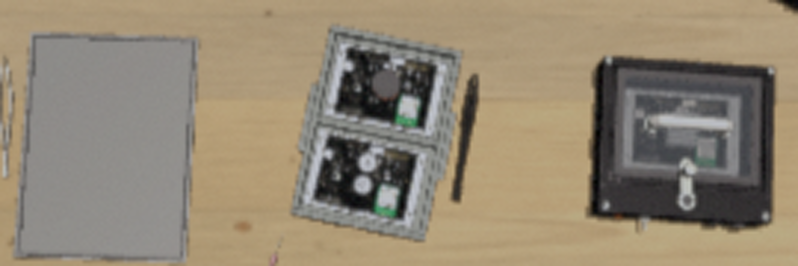

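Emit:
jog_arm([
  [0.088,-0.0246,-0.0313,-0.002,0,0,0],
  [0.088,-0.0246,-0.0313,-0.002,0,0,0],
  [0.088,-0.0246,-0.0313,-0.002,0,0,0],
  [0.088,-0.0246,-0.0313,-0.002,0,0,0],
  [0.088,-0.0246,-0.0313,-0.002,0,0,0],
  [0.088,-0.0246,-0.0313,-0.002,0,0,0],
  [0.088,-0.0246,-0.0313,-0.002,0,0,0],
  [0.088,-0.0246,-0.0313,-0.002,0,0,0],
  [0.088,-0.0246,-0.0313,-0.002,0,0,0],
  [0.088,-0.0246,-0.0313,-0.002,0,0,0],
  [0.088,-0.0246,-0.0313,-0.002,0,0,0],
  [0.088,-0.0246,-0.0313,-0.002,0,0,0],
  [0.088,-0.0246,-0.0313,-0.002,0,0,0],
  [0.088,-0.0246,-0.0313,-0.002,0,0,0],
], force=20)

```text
refused: segments: the value is not of type 'object' (schema: type "object"). Nothing was moved.
```

The error is about the shape of the input: an object with the rows under "offsets". Fixing that and sending the same move.

Emit:
jog_arm(segments={"offsets": [[0.088,-0.0246,-0.0313,-0.002,0,0,0],[0.088,-0.0246,-0.0313,-0.002,0,0,0],[0.088,-0.0246,-0.0313,-0.002,0,0,0],[0.088,-0.0246,-0.0313,-0.002,0,0,0],[0.088,-0.0246,-0.0313,-0.002,0,0,0],[0.088,-0.0246,-0.0313,-0.002,0,0,0],[0.088,-0.0246,-0.0313,-0.002,0,0,0],[0.088,-0.0246,-0.0313,-0.002,0,0,0],[0.088,-0.0246,-0.0313,-0.002,0,0,0],[0.088,-0.0246,-0.0313,-0.002,0,0,0],[0.088,-0.0246,-0.0313,-0.002,0,0,0],[0.088,-0.0246,-0.0313,-0.002,0,0,0],[0.088,-0.0246,-0.0313,-0.002,0,0,0],[0.088,-0.0246,-0.0313,-0.002,0,0,0]]}, force=20)

```text
time: 1.37
tcp_pos: [0.4106, 0.0752, 0.2336]
eef_rot: [0.0, 0.207, 0.978, 0.0]
wrist_force: [1.6, -0.0, 0.8]
width: 0.0878
grasp_force: 0.0
```

```bash
python3 -c "
from h import *
to([.50,-.27,.25],-.06)"
```

```text
now [0.4106 0.0752 0.2336] yaw 1.1543 tilt [ 8.e-04  1.e-04 -1.e+00]
shift in tool axes [-0.2214 -0.2796 -0.0163]
rotvec [8.0000e-04 3.0000e-04 1.2143e+00] shift after rotation [-0.3393  0.1099 -0.0164] q6 -1.033
```

Emit:
jog_arm(segments={"offsets": [[0.088,-0.0246,-0.0311,-0.002,0,0,0],[0.088,-0.0246,-0.0311,-0.002,0,0,0],[0.088,-0.0246,-0.0311,-0.002,0,0,0],[0.088,-0.0246,-0.0311,-0.002,0,0,0],[0.088,-0.0246,-0.0311,-0.002,0,0,0],[0.088,-0.0246,-0.0311,-0.002,0,0,0],[0.088,-0.0246,-0.0311,-0.002,0,0,0],[0.088,-0.0246,-0.0311,-0.002,0,0,0],[0.088,-0.0246,-0.0311,-0.002,0,0,0],[0.088,0,0,0,0,0,0.1214],[0.088,0,0,0,0,0,0.1214],[0.088,0,0,0,0,0,0.1214],[0.088,0,0,0,0,0,0.1214],[0.088,0,0,0,0,0,0.1214],[0.088,0,0,0,0,0,0.1214],[0.088,0,0,0,0,0,0.1214],[0.088,0,0,0,0,0,0.1214],[0.088,0,0,0,0,0,0.1214],[0.088,0,0,0,0,0,0.1214]]})

```text
time: 2.95
tcp_pos: [0.4997, -0.2684, 0.2512]
eef_rot: [-0.0, 0.73, 0.683, -0.0]
wrist_force: [-0.0, -0.4, -0.4]
width: 0.0884
grasp_force: 0.0
```

Emit:
jog_arm(segments={"offsets": [[0.088,0,0,0,0,0,0],[0.088,0,0,0,0,0,0]]})

```text
time: 3.12
tcp_pos: [0.4998, -0.2684, 0.2513]
eef_rot: [-0.0, 0.727, 0.687, -0.0]
wrist_force: [0.0, 0.5, 0.7]
width: 0.0875
grasp_force: 0.0
```

```bash
python3 -c "
from h import *
import cv2,pickle
f=wristf();cv2.imwrite('pics/w1.png',f['pixels'][:,:,::-1]);pickle.dump(f,open('w1.pkl','wb'));to([.5,-.27,.25],-.06)
f=topf();cv2.imwrite('pics/t1.png',f['pixels'][:,:,::-1]);pickle.dump(f,open('t1.pkl','wb'))"
```

```text
now [ 0.4998 -0.2684  0.2513] yaw -0.0567 tilt [-2.e-04  1.e-04 -1.e+00]
shift in tool axes [-0.0016  0.0003  0.0013]
rotvec [-0.0002 -0.0001  0.0033] shift after rotation [-0.0016  0.0003  0.0013] q6 -0.48
```

View pics/w1.png

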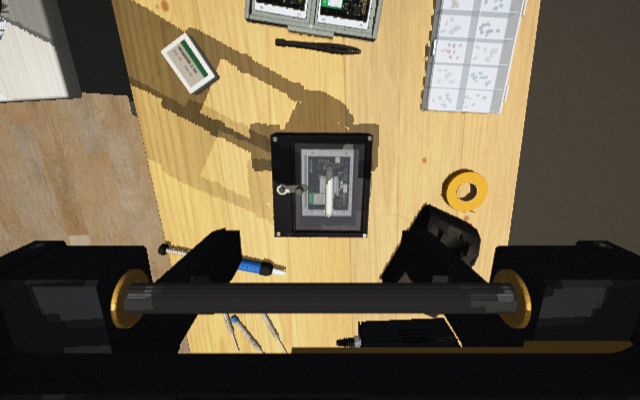

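```bash
python3 -c "
import cv2
a=cv2.imread('pics/w1.png')[125:245,260:385];cv2.imwrite('pics/w1c.png',cv2.resize(a,(625,600),interpolation=cv2.INTER_CUBIC))"
```

```text
(no output)
```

View pics/w1c.png

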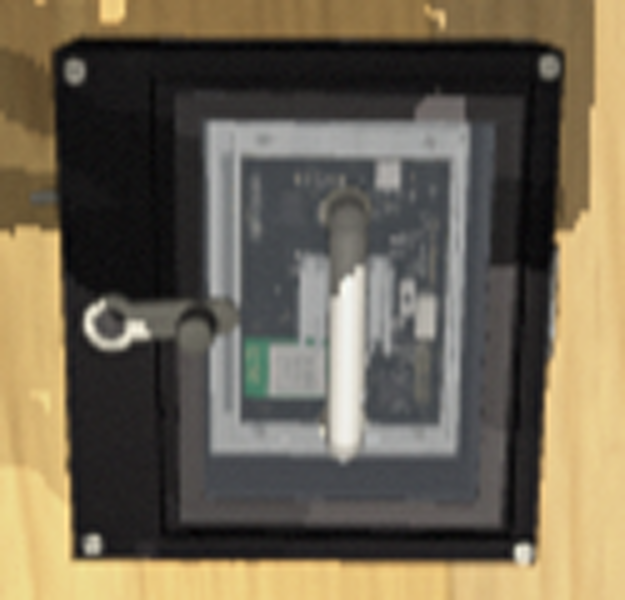

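Add to h.py:
```python
from scipy.optimize import least_squares
def fit(f,items,x0):
    """items: (uv, local xyz); fits pose x,y,yaw; prints residuals in pixels"""
    W=f["world_to_cam"];K=f["intrinsics"];uv=np.array([i[0] for i in items],float);P=np.array([i[1] for i in items],float)
    def res(q):
        X=P@R.from_euler('z',q[2]).as_matrix().T+[q[0],q[1],0]
        c=(X@W[:3,:3].T+W[:3,3])@K.T
        return (c[:,:2]/c[:,2:]-uv).ravel()
    s=least_squares(res,x0,loss='soft_l1'); print("pose",s.x.round(4)); print("res px",s.fun.reshape(-1,2).round(1).tolist()); return s.x
def crop(uv,x0,y0,s): return ((uv[0]+.5)/s-.5+x0,(uv[1]+.5)/s-.5+y0)
```

```bash
python3 -c "
from h import *
import pickle
f=pickle.load(open('w1.pkl','rb'))
c=lambda u,v:crop((u,v),260,125,5)
it=[(c(58,52),(-.076,.073,.044)),(c(562,48),(.058,.073,.044)),(c(535,562),(.058,-.073,.044)),(c(75,558),(-.076,-.073,.044)),(c(107,325),(-.062,0,.05))]
q=fit(f,it,[.5,-.3,0])
for n,uv,z in (('pin',(195,328),.068),('handle a',(347,205),.069),('handle b',(345,455),.069),('b1',(74,71),.044),('b2',(548,66),.044),('b3',(523,552),.044),('b4',(91,545),.044)):
  p=ray(f,c(*uv),z); print(n,p.round(4),(R.from_euler('z',-q[2]).apply(p-[q[0],q[1],0])).round(4))
print(f['T'].round(3))
"
```

```text
pose [ 0.5068 -0.3026 -0.06  ]
res px [[-1.5, -0.7], [0.2, 0.3], [0.3, 0.1], [-0.2, 0.7], [0.8, -0.3]]
pin [ 0.4693 -0.2965  0.068 ] [-0.0377  0.0038  0.068 ]
handle a [ 0.5102 -0.2663  0.069 ] [0.0012 0.0364 0.069 ]
handle b [ 0.5064 -0.3333  0.069 ] [ 0.0014 -0.0307  0.069 ]
b1 [ 0.4408 -0.2313  0.044 ] [-0.0701  0.0671  0.044 ]
b2 [ 0.5651 -0.2372  0.044 ] [0.0543 0.0688 0.044 ]
b3 [ 0.5564 -0.3754  0.044 ] [ 0.0539 -0.0697  0.044 ]
b4 [ 0.432  -0.3661  0.044 ] [-0.0708 -0.0679  0.044 ]
[[ 0.998 -0.055 -0.017  0.504]
 [-0.057 -0.959 -0.278 -0.198]
 [-0.001  0.279 -0.96   0.432]
 [ 0.     0.     0.     1.   ]]
```

Emit:
jog_arm(segments={"offsets": [[0.04,-0.0084,-0.0073,0.0378,0,0,0],[0.04,-0.0084,-0.0073,0.0378,0,0,0],[0.04,-0.0084,-0.0073,0.0378,0,0,0],[0.04,-0.0084,-0.0073,0.0378,0,0,0],[0.04,0,0,0,0,0,0.121],[0.04,0,0,0,0,0,0.121],[0.04,0,0,0,0,0,0.121],[0.04,0,0,0,0,0,0.121],[0.04,0,0,0,0,0,0.121],[0.04,0,0,0,0,0,0.121],[0.04,0,0,0,0,0,0.121],[0.04,0,0,0,0,0,0.121],[0.04,0,0,0,0,0,0.121],[0.04,0,0,0,0,0,0.121],[0.04,0,0,0,0,0,0.121],[0.04,0,0,0,0,0,0.121],[0.04,0,0,0,0,0,0.121],[0.04,0,0,0,0,0,0]]})

```text
time: 4.72
tcp_pos: [0.4688, -0.3003, 0.1003]
eef_rot: [0.0, 0.999, -0.032, 0.0]
wrist_force: [0.0, 0.4, 0.4]
width: 0.0401
grasp_force: 0.0
```

```bash
python3 -c "
from h import *
import cv2
to([.4686,-.3003,.055],-1.631)
f=wristf();cv2.imwrite('pics/w2.png',f['pixels'][:,:,::-1])"
```

```text
now [ 0.4688 -0.3003  0.1003] yaw -1.6341 tilt [ 1.e-04 -1.e-04 -1.e+00]
shift in tool axes [-0.0002 -0.      0.0453]
rotvec [ 0.0001 -0.0001 -0.0031] shift after rotation [-0.0002 -0.      0.0453] q6 1.02
```

View pics/w2.png

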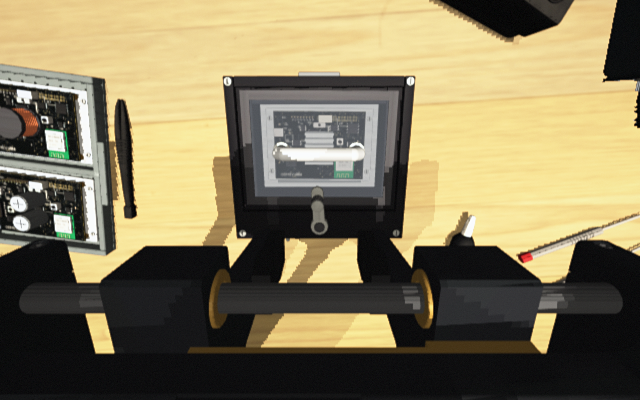

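Emit:
jog_arm(segments={"offsets": [[0.04,0,0,0.0225,0,0,0],[0.04,0,0,0.0225,0,0,0],[0.04,0,0,0,0,0,0],[0.0,0,0,0,0,0,0],[0.0,0,0,0,0,0,0],[0.0,0,0,0,0,0,0],[0.0,0,0,0,0,0,0],[0.0,0,0,0,0,0,0]]}, force=15)

```text
time: 5.43
tcp_pos: [0.4696, -0.3008, 0.0565]
eef_rot: [0.001, 1.0, -0.031, 0.001]
wrist_force: [0.4, -1.1, -0.1]
width: 0.0088
grasp_force: 0.0
```

Emit:
jog_arm(segments={"offsets": [[0.0,-0.00017,-0.00288,0,0,0,-0.12],[0.0,-0.00017,-0.00288,0,0,0,-0.12],[0.0,-0.00017,-0.00288,0,0,0,-0.12],[0.0,-0.00017,-0.00288,0,0,0,-0.12],[0.0,-0.00017,-0.00288,0,0,0,-0.12],[0.0,-0.00017,-0.00288,0,0,0,-0.12],[0.0,-0.00017,-0.00288,0,0,0,-0.12],[0.0,-0.00017,-0.00288,0,0,0,-0.12],[0.0,-0.00017,-0.00288,0,0,0,-0.12],[0.0,-0.00017,-0.00288,0,0,0,-0.12],[0.0,-0.00017,-0.00288,0,0,0,-0.12],[0.0,-0.00017,-0.00288,0,0,0,-0.12],[0.0,-0.00017,-0.00288,0,0,0,-0.12],[0.0,-0.00017,-0.00288,0,0,0,-0.12],[0.0,0,0,0,0,0,0]]})

```text
time: 6.68
tcp_pos: [0.4435, -0.2748, 0.0558]
eef_rot: [0.0, 0.689, 0.725, -0.0]
wrist_force: [-0.1, 0.1, 0.5]
width: 0.0006
grasp_force: 0.0
```

```bash
python3 -c "
from h import *
to([.5066,-.3028,.058],-.06)"
```

```text
now [ 0.4435 -0.2748  0.0558] yaw 0.0502 tilt [ 5.e-04 -5.e-04 -1.e+00]
shift in tool axes [-0.0311  0.0616 -0.0022]
rotvec [0.0005 0.0005 0.1102] shift after rotation [-0.0241  0.0646 -0.0022] q6 -0.653
```

Emit:
jog_arm(segments={"offsets": [[0.0,0,0,-0.03,0,0,0],[0.04,0,0,-0.03,0,0,0],[0.04,0,0,0,0,0,0]]})

```text
time: 6.93
tcp_pos: [0.4477, -0.2774, 0.1217]
eef_rot: [0.005, 0.692, 0.722, 0.001]
wrist_force: [0.8, -0.6, -0.0]
width: 0.0119
grasp_force: 0.0
```

```bash
python3 -c "
from h import *
import cv2,pickle
f=wristf();pickle.dump(f,open('w3.pkl','wb'));cv2.imwrite('pics/w3.png',f['pixels'][:,:,::-1])
K=f['intrinsics'];W=f['world_to_cam']
for p in ([.4446,-.2990,.05],[.4686,-.3003,.068],[.446,-.275,.068]):
  c=K@(W[:3,:3]@p+W[:3,3]);print((c/c[2]).round(0))"
```

```text
[316. 213.   1.]
[344. 223.   1.]
[319. 194.   1.]
```

View pics/w3.png

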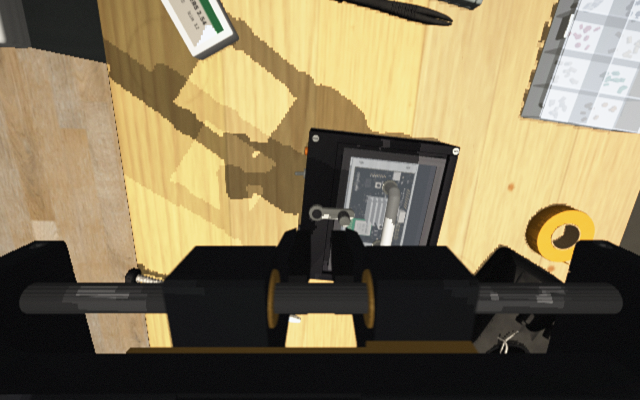

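```bash
python3 -c "
from h import *
import pickle,cv2
f=pickle.load(open('w3.pkl','rb'))
print(ray(f,(345,226),.068),ray(f,(318,213),.05))
a=f['pixels'][120:290,270:470,::-1];cv2.imwrite('pics/w3c.png',cv2.resize(a,(700,595),interpolation=cv2.INTER_CUBIC))
to([.4686,-.3003,.055],-1.631)
"
```

```text
[ 0.47002703 -0.30290752  0.068     ] [ 0.4464653  -0.29854036  0.05      ]
now [ 0.4467 -0.2767  0.1195] yaw 0.044 tilt [ 0.0071 -0.0048 -1.    ]
shift in tool axes [-0.0242  0.0204  0.0647]
rotvec [ 0.0019  0.0091 -1.4666] shift after rotation [-0.0233 -0.0222  0.0645] q6 -0.646
```

View pics/w3c.png

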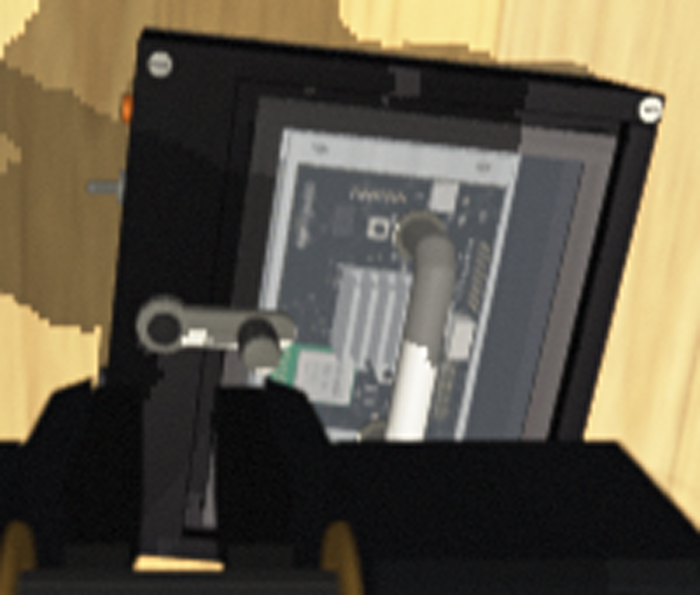

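Emit:
jog_arm(segments={"offsets": [[0.04,0,0,0,0.002,0.0085,0.1196],[0.04,0,0,0,0,0,0.1196],[0.04,0,0,0,0,0,0.1196],[0.04,0,0,0,0,0,0.1196],[0.04,0,0,0,0,0,0.1196],[0.04,0,0,0,0,0,0.1196],[0.04,0,0,0,0,0,0.1196],[0.04,0,0,0,0,0,0.1196],[0.04,0,0,0,0,0,0.1196],[0.04,0,0,0,0,0,0.1196],[0.04,0,0,0,0,0,0.1196],[0.04,0,0,0,0,0,0.1196],[0.04,0,0,0,0,0,0.1196],[0.04,0,0,0,0,0,0.1196],[0.04,0,0,0,0,0,0],[0.04,0,0,0,0,0,0]]})

```text
time: 8.32
tcp_pos: [0.4432, -0.2744, 0.1144]
eef_rot: [-0.005, 1.0, -0.027, -0.002]
wrist_force: [-1.3, 0.7, 0.1]
width: 0.04
grasp_force: 0.0
```

```bash
python3 -c "
from h import *
to([.4690,-.3000,.048],-1.631)
"
```

```text
now [ 0.4432 -0.2744  0.1144] yaw -1.6255 tilt [-0.0029  0.0092 -1.    ]
shift in tool axes [0.0274 0.0248 0.0661]
rotvec [-0.009   0.0034  0.0055] shift after rotation [0.0273 0.024  0.0664] q6 1.016
```

Emit:
jog_arm(segments={"offsets": [[0.04,0.0136,0.012,0.005,-0.009,0.0034,-0.005],[0.04,0.0136,0.012,0.015,0,0,0],[0.04,0,0,0.01,0,0,0],[0.04,0,0,0,0,0,0],[0.04,0,0,0,0,0,0]]})

```text
time: 8.73
tcp_pos: [0.468, -0.299, 0.0836]
eef_rot: [-0.001, 1.0, -0.025, -0.001]
wrist_force: [-0.3, 0.7, -0.3]
width: 0.0399
grasp_force: 0.0
```

```bash
python3 -c "
from h import *
to([.4690,-.3000,.048],-1.631)
"
```

```text
now [ 0.468  -0.299   0.0836] yaw -1.6215 tilt [-0.0022  0.0017 -1.    ]
shift in tool axes [0.0011 0.001  0.0356]
rotvec [-0.0016  0.0023  0.0095] shift after rotation [0.0011 0.001  0.0356] q6 1.008
```

Emit:
jog_arm(segments={"offsets": [[0.04,0.001,0.001,0.012,-0.0016,0.0023,0.0095],[0.04,0,0,0.012,0,0,0],[0.04,0,0,0.0115,0,0,0],[0.04,0,0,0,0,0,0],[0.0,0,0,0,0,0,0],[0.0,0,0,0,0,0,0],[0.0,0,0,0,0,0,0],[0.0,0,0,0,0,0,0],[0.0,0,0,0,0,0,0],[0.0,0,0,0,0,0,0],[0.0,0,0,0,0,0,0],[0.0,0,0,0,0,0,0]]}, force=25)

```text
time: 9.73
tcp_pos: [0.4706, -0.3013, 0.0497]
eef_rot: [0.001, 1.0, -0.031, 0.002]
wrist_force: [-0.2, -1.0, -0.7]
width: 0.0002
grasp_force: 0.0
```

```bash
python3 -c "
from h import *
import pickle,cv2
f=topf();g=bot.grab_frame('scene')
a=f['pixels'][150:270,360:500,::-1];b=g['pixels'][230:340,320:448,::-1]
cv2.imwrite('pics/m4.png',cv2.hconcat([cv2.resize(a,(400,343),interpolation=cv2.INTER_CUBIC),cv2.resize(b,(399,343),interpolation=cv2.INTER_CUBIC)]))
"
```

```text
(no output)
```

View pics/m4.png

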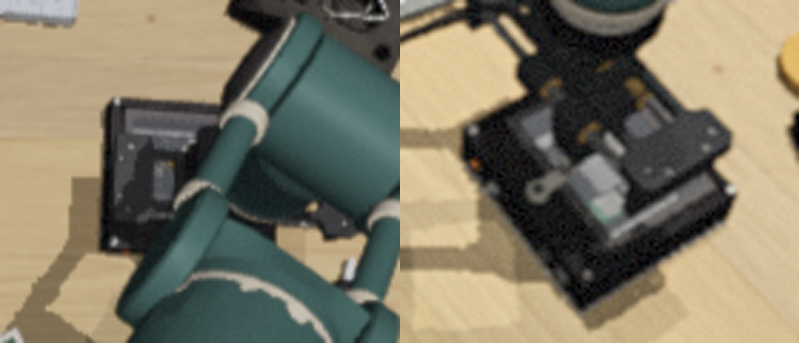

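```bash
python3 -c "
from h import *
import pickle
f=pickle.load(open('t1.pkl','rb'))
c=lambda u,v:crop((u,v),195,165,2.9556)
it=[(c(599,57),(.058,.073,.044)),(c(775,68),(.058,-.073,.044)),(c(771,223),(-.076,-.073,.044)),(c(592,216),(-.076,.073,.044)),(c(686,200),(-.062,0,.05))]
fit(f,it,[.5,-.3,0])
print(ray(f,c(688,166),.068))
it=[(c(332,25),(.085,.059,.016)),(c(462,48),(.085,-.059,.016)),(c(425,242),(-.085,-.059,.016)),(c(292,214),(-.085,.059,.016))]
fit(f,it,[.5,-.04,-.1])
it=[(c(34,35),(.1,.075,.002)),(c(198,38),(.1,-.075,.002)),(c(186,260),(-.1,-.075,.002)),(c(16,256),(-.1,.075,.002))]
fit(f,it,[.5,.2,-.1])
print(ray(f,c(387,84),.034))
g=bot.grab_frame('scene');T=tool()
for p in (T[:3,3],T[:3,3]+[0,0,.05],np.array([.4686,-.3003,.068])):
  q=g['intrinsics']@(g['world_to_cam'][:3,:3]@p+g['world_to_cam'][:3,3]);print(p.round(4),(q/q[2])[:2].round(1),((q/q[2])[:2]-[320,230])*3.117+[400,0])
"
```

```text
pose [ 0.5066 -0.298  -0.0533]
res px [[0.5, 0.1], [-1.0, -0.3], [-0.1, 0.4], [1.2, -0.7], [-0.4, 0.5]]
[ 0.47207925 -0.29413471  0.068     ]
pose [ 0.5082 -0.039  -0.1909]
res px [[-0.5, -0.2], [0.3, 0.6], [0.4, -0.4], [-0.3, 0.0]]
pose [ 0.4966  0.1965 -0.0254]
res px [[-0.9, -1.2], [0.7, -0.5], [0.7, 1.0], [-0.5, 0.5]]
[ 0.54625175 -0.0466152   0.034     ]
[ 0.4705 -0.3012  0.0496] [373.7 285.5] [567.35278731 172.98131516]
[ 0.4705 -0.3012  0.0996] [376.2 272.6] [575.19631579 132.8277526 ]
[ 0.4686 -0.3003  0.068 ] [373.6 281. ] [567.13112073 159.09043725]
```

```bash
python3 -c "
from h import *
import cv2
f=wristf();a=f['pixels'][130:290,220:420,::-1];cv2.imwrite('pics/w5.png',cv2.resize(a,(700,560),interpolation=cv2.INTER_CUBIC))
he=np.linalg.inv(f['hand_eye']);
for z in(0,-.0187):
  p=he@[0,0,z,1];c=f['intrinsics']@p[:3];print((c/c[2])[:2])
print(bot.get_state()['wrist_force'],f['intrinsics'][0,0])
"
```

```text
[319.14746594 221.69135097]
[319.04254089 233.20743973]
[-0.54754643 -1.04689297 -0.29341222] 291.3057907259234
```

View pics/w5.png

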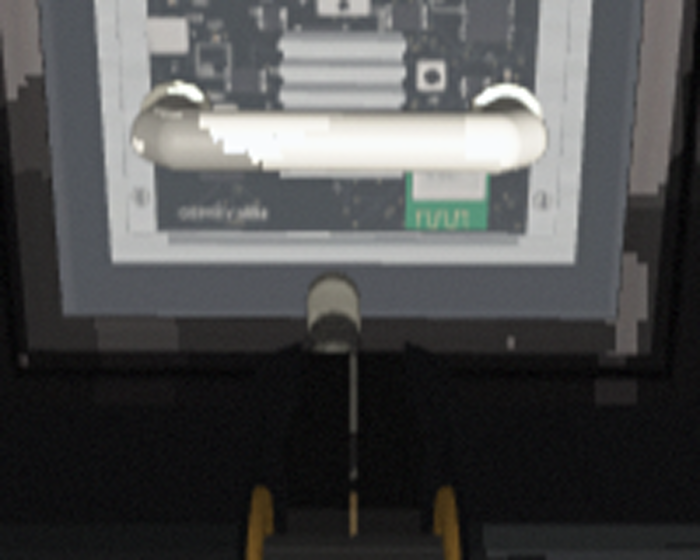

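Emit:
jog_arm(segments={"offsets": [[0.03,0,0,0,0,0,0],[0.03,0,0,0,0,0,0],[0.03,0,0,0,0,0,0],[0.03,0,0,0,0,0,0],[0.03,0,0,0.003,0,0,0],[0.03,0,0,0.003,0,0,0],[0.03,0,0,0,0,0,0]]}, force=10)

```text
time: 10.52
tcp_pos: [0.47, -0.3008, 0.0427]
eef_rot: [0.001, 1.0, -0.031, 0.001]
wrist_force: [-0.1, -0.9, -0.1]
width: 0.0303
grasp_force: 0.0
```

```bash
python3 -c "
from h import *
import cv2
to([.4690,-.3000,.048],-1.631)
s=bot.get_state();print(s['wrist_force'],s['width'])
g=bot.grab_frame('scene');b=g['pixels'][255:305,345:415,::-1]
f=wristf();a=f['pixels'][170:270,240:400,::-1]
cv2.imwrite('pics/m6.png',cv2.hconcat([cv2.resize(a,(480,300),interpolation=cv2.INTER_CUBIC),cv2.resize(b,(320,300),interpolation=cv2.INTER_CUBIC)]))
"
```

```text
now [ 0.47   -0.3008  0.0427] yaw -1.6319 tilt [ 0.0021 -0.0016 -1.    ]
shift in tool axes [-0.001  -0.0008 -0.0053]
rotvec [ 0.0014 -0.0021 -0.0009] shift after rotation [-0.0011 -0.0008 -0.0053] q6 1.018
[-0.07603311 -0.91321568 -0.06927296] 0.030296766477788353
```

View pics/m6.png

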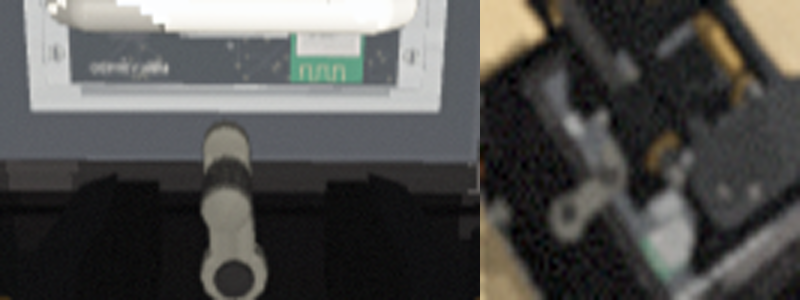

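Emit:
jog_arm(segments={"offsets": [[0.03,0,0,0.003,0,0,0],[0.03,0,0,0.003,0,0,0],[0.03,0,0,0.003,0,0,0],[0.03,0,0,0,0,0,0],[0.0,0,0,0,0,0,0],[0.0,0,0,0,0,0,0],[0.0,0,0,0,0,0,0],[0.0,0,0,0,0,0,0],[0.0,0,0,0,0,0,0],[0.0,0,0,0,0,0,0]]}, force=10)

```text
time: 11.45
tcp_pos: [0.471, -0.3013, 0.0351]
eef_rot: [0.001, 1.0, -0.031, 0.002]
wrist_force: [0.2, 2.0, 3.8]
width: 0.0004
grasp_force: 1.5
```

Emit:
jog_arm(segments={"offsets": [[0.03,0,0,-0.004,0,0,0],[0.03,0,0,0,0,0,0],[0.03,0,0,0,0,0,0],[0.03,0,0,0,0,0,0],[0.03,0,0,0,0,0,0],[0.03,0,0,0.005,0,0,0],[0.03,0,0,0.003,0,0,0],[0.03,0,0,0,0,0,0]]}, force=10)

```text
time: 12.12
tcp_pos: [0.4698, -0.3007, 0.0294]
eef_rot: [0.001, 1.0, -0.031, 0.001]
wrist_force: [-0.3, 0.7, 0.6]
width: 0.03
grasp_force: 0.0
```

Emit:
jog_arm(segments={"offsets": [[0.03,0,0,0.003,0,0,0],[0.03,0,0,0,0,0,0]]})

```text
time: 12.28
tcp_pos: [0.4702, -0.301, 0.0269]
eef_rot: [0.001, 1.0, -0.031, 0.001]
wrist_force: [-0.6, -0.8, 0.6]
width: 0.0304
grasp_force: 0.0
```

Emit:
jog_arm(segments={"offsets": [[0.0,0,0,0,0,0,0],[0.0,0,0,0,0,0,0],[0.0,0,0,0,0,0,0],[0.0,0,0,0,0,0,0],[0.0,0,0,0,0,0,0],[0.0,0,0,0,0,0,0]]}, force=10)

```text
time: 12.78
tcp_pos: [0.4708, -0.2993, 0.0276]
eef_rot: [-0.0, 1.0, -0.031, 0.002]
wrist_force: [1.2, 6.7, 1.9]
width: 0.0089
grasp_force: 10.0
```

Emit:
jog_arm(segments={"offsets": [[0.0,-0.00017,-0.00288,0,0,0,-0.12],[0.0,-0.00017,-0.00288,0,0,0,-0.12],[0.0,-0.00017,-0.00288,0,0,0,-0.12],[0.0,-0.00017,-0.00288,0,0,0,-0.12],[0.0,-0.00017,-0.00288,0,0,0,-0.12]]}, force=20)

```text
time: 13.2
tcp_pos: [0.4681, -0.2862, 0.0277]
eef_rot: [0.001, 0.963, 0.269, 0.002]
wrist_force: [3.2, 3.9, -0.1]
width: 0.0084
grasp_force: 20.0
```

Emit:
jog_arm(segments={"offsets": [[0.0,-0.00017,-0.00288,0,0,0,-0.12],[0.0,-0.00017,-0.00288,0,0,0,-0.12],[0.0,-0.00017,-0.00288,0,0,0,-0.12],[0.0,-0.00017,-0.00288,0,0,0,-0.12],[0.0,-0.00017,-0.00288,0,0,0,-0.12],[0.0,-0.00017,-0.00288,0,0,0,-0.12],[0.0,-0.00017,-0.00288,0,0,0,-0.12],[0.0,-0.00017,-0.00288,0,0,0,-0.12],[0.0,-0.00017,-0.00288,0,0,0,-0.12],[0.0,0,0,0,0,0,0]]}, force=20)

```text
time: 14.03
tcp_pos: [0.4445, -0.2723, 0.0276]
eef_rot: [-0.001, 0.688, 0.725, 0.002]
wrist_force: [-0.3, 11.6, 7.0]
width: 0.0083
grasp_force: 20.0
```

Emit:
jog_arm(segments={"offsets": [[0.03,0,0,0,0,0,0],[0.03,0,0,0,0,0,0],[0.03,0,0,0,0,0,0],[0.03,0,0,0,0,0,0],[0.03,0,0,-0.03,0,0,0],[0.03,0,0,-0.03,0,0,0],[0.03,0,0,-0.03,0,0,0],[0.03,0,0,0,0,0,0],[0.03,0,0,0,0,0,0]]})

```text
time: 14.78
tcp_pos: [0.447, -0.2771, 0.1199]
eef_rot: [0.005, 0.69, 0.724, 0.001]
wrist_force: [0.3, -0.4, -0.9]
width: 0.0301
grasp_force: 0.0
```

```bash
python3 -c "
from h import *
import cv2,pickle
to([.5066,-.3028,.1],-.06)
f=wristf();pickle.dump(f,open('w7.pkl','wb'));cv2.imwrite('pics/w7.png',f['pixels'][:,:,::-1])
for p in ([.4446,-.2990,.05],[.4446+.024*np.cos(1.56),-.299+.024*np.sin(1.56),.068]):
  c=f['intrinsics']@(f['world_to_cam'][:3,:3]@p+f['world_to_cam'][:3,3]);print((c/c[2]).round(0))"
```

```text
now [ 0.447  -0.2771  0.1199] yaw 0.0478 tilt [ 0.0077 -0.0056 -1.    ]
shift in tool axes [-0.0284  0.0582  0.0205]
rotvec [0.0077 0.0056 0.1078] shift after rotation [-0.0221  0.0611  0.0199] q6 -0.65
[317. 214.   1.]
[318. 195.   1.]
```

View pics/w7.png

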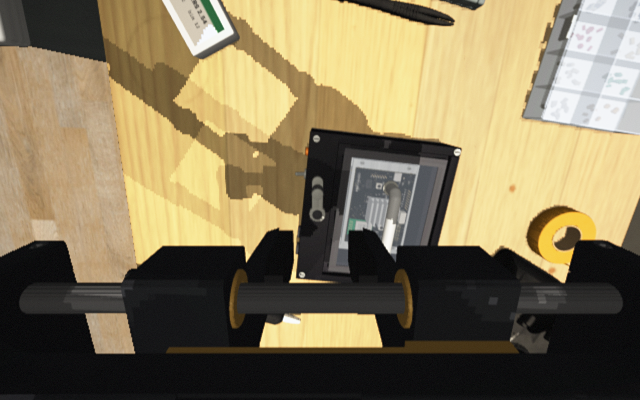

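Emit:
jog_arm(segments={"offsets": [[0.04,0,0,0,0,0,0.108],[0.04,-0.011,0.031,0.0,0,0,0],[0.04,-0.011,0.031,0.0,0,0,0],[0.04,0,0,0.02,0,0,0],[0.04,0,0,0,0,0,0],[0.04,0,0,0,0,0,0],[0.04,0,0,0,0,0,0],[0.04,0,0,0,0,0,0]]})

```text
time: 15.5
tcp_pos: [0.5049, -0.3009, 0.0975]
eef_rot: [0.001, 0.728, 0.686, 0.0]
wrist_force: [0.6, -0.0, -0.1]
width: 0.0402
grasp_force: 0.0
```

```bash
python3 -c "
from h import *
to([.5077,-.3027,.017],-.06)"
```

```text
now [ 0.5049 -0.3009  0.0975] yaw -0.0601 tilt [ 0.0022 -0.0018 -1.    ]
shift in tool axes [-0.0015  0.0027  0.0805]
rotvec [ 0.0023  0.0016 -0.0001] shift after rotation [-0.0017  0.0029  0.0805] q6 -0.519
```

Emit:
jog_arm(segments={"offsets": [[0.04,-0.0015,0.0027,0.02,0,0,0],[0.04,0,0,0.02,0,0,0],[0.04,0,0,0.02,0,0,0],[0.04,0,0,0.01,0,0,0],[0.04,0,0,0,0,0,0],[0.04,0,0,0,0,0,0]]})

```text
time: 16.0
tcp_pos: [0.5082, -0.3029, 0.0279]
eef_rot: [0.002, 0.728, 0.686, 0.0]
wrist_force: [0.3, -1.2, 1.0]
width: 0.0403
grasp_force: 0.0
```

Emit:
jog_arm(segments={"offsets": [[0.04,0,0,0.005,0,0,0],[0.04,0,0,0.004,0,0,0],[0.04,0,0,0,0,0,0]]}, force=40)

```text
time: 16.25
tcp_pos: [0.5089, -0.3032, 0.0189]
eef_rot: [0.002, 0.728, 0.686, 0.0]
wrist_force: [-0.3, -0.6, -0.0]
width: 0.04
grasp_force: 0.0
```

Emit:
jog_arm(segments={"offsets": [[0.0,0,0,0,0,0,0],[0.0,0,0,0,0,0,0],[0.0,0,0,0,0,0,0],[0.0,0,0,0,0,0,0],[0.0,0,0,0,0,0,0],[0.0,0,0,0,0,0,0],[0.0,0,0,0,0,0,0]]}, force=40)

```text
time: 16.83
tcp_pos: [0.5089, -0.3032, 0.0189]
eef_rot: [0.002, 0.728, 0.686, 0.0]
wrist_force: [0.3, -0.3, 1.7]
width: 0.009
grasp_force: 40.0
```

Emit:
jog_arm(segments={"offsets": [[0.0,0,0,-0.01,0,0,0],[0.0,0,0,-0.01,0,0,0],[0.0,0,0,-0.03,0,0,0],[0.0,0,0,-0.03,0,0,0],[0.0,0,0,-0.03,0,0,0],[0.0,0,0,0,0,0,0]]}, force=40)

```text
time: 17.33
tcp_pos: [0.5127, -0.3057, 0.1373]
eef_rot: [0.008, 0.728, 0.686, 0.002]
wrist_force: [1.7, -0.9, -0.6]
width: 0.0088
grasp_force: 40.0
```

Emit:
jog_arm(segments={"offsets": [[0.0,0.0384,0.0002,0,0,0,0],[0.0,0.0384,0.0002,0,0,0,0],[0.0,0.0384,0.0002,0,0,0,0],[0.0,0.0384,0.0002,0,0,0,0],[0.0,0.0384,0.0002,0,0,0,0],[0.0,0.0384,0.0002,0,0,0,0],[0.0,0.0384,0.0002,0,0,0,0],[0.0,0.0384,0.0002,0,0,0,0],[0.0,0.0384,0.0002,0,0,0,0],[0.0,0.0384,0.0002,0,0,0,0],[0.0,0.0384,0.0002,0,0,0,0],[0.0,0.0384,0.0002,0,0,0,0],[0.0,0.0384,0.0002,0,0,0,0],[0.0,0,0,0,0,0,-0.035],[0.0,0,0,0,0,0,0],[0.0,0,0,0,0,0,0]]})

```text
time: 18.67
tcp_pos: [0.5403, 0.1954, 0.1274]
eef_rot: [0.002, 0.716, 0.698, -0.0]
wrist_force: [-0.7, 0.1, -1.8]
width: 0.0087
grasp_force: 40.0
```

```bash
python3 -c "
from h import *
to([.5416,.1954,-.014],-.0254)"
```

```text
now [0.5403 0.1954 0.1274] yaw -0.0244 tilt [ 0.0025 -0.0031 -1.    ]
shift in tool axes [0.0004 0.0009 0.1414]
rotvec [0.0026 0.003  0.001 ] shift after rotation [0.     0.0013 0.1414] q6 0.332
```

Emit:
jog_arm(segments={"offsets": [[0.0,0,0,0.035,0,0,0],[0.0,0,0.0009,0.035,0,0,0],[0.0,0,0,0.035,0,0,0],[0.0,0,0,0.02,0,0,0],[0.0,0,0,0.006,0,0,0],[0.0,0,0,0,0,0,0],[0.0,0,0,0,0,0,0],[0.0,0,0,0,0,0,0]]})

```text
time: 19.33
tcp_pos: [0.5442, 0.195, -0.0012]
eef_rot: [0.003, 0.716, 0.698, 0.002]
wrist_force: [0.7, -0.3, -1.7]
width: 0.0085
grasp_force: 40.0
```

Emit:
jog_arm(segments={"offsets": [[0.0,0,0,0.006,0,0,0],[0.0,0,0,0.005,0,0,0],[0.0,0,0,0,0,0,0],[0.0,0,0,0,0,0,0]]})

```text
time: 19.67
tcp_pos: [0.5419, 0.1949, -0.0144]
eef_rot: [0.002, 0.716, 0.698, 0.0]
wrist_force: [-0.2, 0.5, -1.6]
width: 0.0088
grasp_force: 40.0
```

Emit:
jog_arm(segments={"offsets": [[0.0,0,0,0.003,0,0,0],[0.0,0,0,0,0,0,0]]})

```text
time: 19.83
tcp_pos: [0.5427, 0.1952, -0.0171]
eef_rot: [0.002, 0.716, 0.698, 0.001]
wrist_force: [1.1, 1.0, 0.0]
width: 0.0087
grasp_force: 40.0
```

```bash
python3 -c "
from h import *
to([.5416,.1954,-.017],-.0254)"
```

```text
now [ 0.5427  0.1952 -0.0171] yaw -0.0248 tilt [ 0.0043 -0.002  -1.    ]
shift in tool axes [ 0.0002 -0.0011 -0.0001]
rotvec [0.0044 0.0019 0.0006] shift after rotation [ 0.0002 -0.0011 -0.0001] q6 0.332
```

Emit:
jog_arm(segments={"offsets": [[0.04,0,0,0,0,0,0],[0.04,0,0,0,0,0,0],[0.04,0,0,0,0,0,0],[0.04,0,0,0,0,0,0],[0.04,0,0,0,0,0,0],[0.04,0,0,-0.01,0,0,0],[0.04,0,0,-0.02,0,0,0],[0.04,0,0,-0.04,0,0,0],[0.04,0,0,-0.04,0,0,0],[0.04,0,0,-0.04,0,0,0]]})

```text
time: 20.67
tcp_pos: [0.541, 0.195, 0.1345]
eef_rot: [0.002, 0.716, 0.698, -0.0]
wrist_force: [1.0, -0.5, -0.0]
width: 0.0401
grasp_force: 0.0
```

```bash
python3 -c "
from h import *
import pickle
f=pickle.load(open('w1.pkl','rb'))
c=lambda u,v:crop((u,v),260,125,5)
fit(f,[(c(205,122),(-.033,.048,.010)),(c(468,125),(.033,.048,.010)),(c(460,455),(.033,-.048,.010)),(c(210,455),(-.033,-.048,.010))],[.5,-.3,0])
print(ray(f,c(347,303),.036))
to([.5077,-.303,.10],-1.631)"
```

```text
pose [ 0.5066 -0.3033 -0.0618]
res px [[3.6, 1.5], [-3.3, 1.1], [-3.7, -2.3], [3.3, -2.5]]
[ 0.50941936 -0.30035676  0.036     ]
now [0.541  0.195  0.1345] yaw -0.0249 tilt [ 0.0022 -0.0027 -1.    ]
shift in tool axes [-0.4986 -0.0209  0.0357]
rotvec [-2.0000e-04  3.9000e-03 -1.5355e+00] shift after rotation [ 0.0033 -0.4991  0.0345] q6 0.331
```

Emit:
jog_arm(segments={"offsets": [[0.045,-0.0384,-0.0016,0.002,0,0,0],[0.045,-0.0384,-0.0016,0.002,0,0,0],[0.045,-0.0384,-0.0016,0.002,0,0,0],[0.045,-0.0384,-0.0016,0.002,0,0,0],[0.045,-0.0384,-0.0016,0.002,0,0,0],[0.045,-0.0384,-0.0016,0.002,0,0,0],[0.045,-0.0384,-0.0016,0.002,0,0,0],[0.045,-0.0384,-0.0016,0.002,0,0,0],[0.045,-0.0384,-0.0016,0.002,0,0,0],[0.045,-0.0384,-0.0016,0.002,0,0,0],[0.045,-0.0384,-0.0016,0.002,0,0,0],[0.045,-0.0384,-0.0016,0.002,0,0,0],[0.045,-0.0384,-0.0016,0.002,0,0,0]]})

```text
time: 21.75
tcp_pos: [0.5082, -0.3053, 0.1087]
eef_rot: [0.002, 0.716, 0.698, 0.0]
wrist_force: [-0.3, 0.4, 0.1]
width: 0.0453
grasp_force: 0.0
```

Emit:
jog_arm(segments={"offsets": [[0.045,0,0,0,0,0,0.1236],[0.045,0,0,0,0,0,0.1236],[0.045,0,0,0,0,0,0.1236],[0.045,0,0,0,0,0,0.1236],[0.045,0,0,0,0,0,0.1236],[0.045,0,0,0,0,0,0.1236],[0.045,0,0,0,0,0,0.1236],[0.045,0,0,0,0,0,0.1236],[0.045,0,0,0,0,0,0.1236],[0.045,0,0,0,0,0,0.1236],[0.045,0,0,0,0,0,0.1236],[0.045,0,0,0,0,0,0.1236],[0.045,0,0,0,0,0,0.1236],[0.045,0,0,0,0,0,0],[0.045,0,0,0,0,0,0],[0.045,0,0,0,0,0,0]]})

```text
time: 23.08
tcp_pos: [0.5086, -0.3033, 0.1082]
eef_rot: [0.001, 1.0, -0.029, 0.002]
wrist_force: [0.0, 0.5, 0.4]
width: 0.0453
grasp_force: 0.0
```

```bash
python3 -c "
from h import *
to([.5070,-.3030,-.011],-1.631)"
```

```text
now [ 0.5086 -0.3033  0.1082] yaw -1.6287 tilt [ 0.0035 -0.0026 -1.    ]
shift in tool axes [-0.0021 -0.0005  0.1192]
rotvec [ 0.0024 -0.0037  0.0023] shift after rotation [-0.0016 -0.0002  0.1192] q6 1.049
```

Emit:
jog_arm(segments={"offsets": [[0.045,-0.0018,0,0.03,0.0024,-0.0037,0],[0.045,0,0,0.03,0,0,0],[0.045,0,0,0.03,0,0,0],[0.045,0,0,0.012,0,0,0],[0.045,0,0,0,0,0,0],[0.045,0,0,0,0,0,0],[0.045,0,0,0,0,0,0]]})

```text
time: 23.67
tcp_pos: [0.5082, -0.3041, 0.0075]
eef_rot: [0.001, 1.0, -0.03, 0.001]
wrist_force: [0.2, -0.9, 0.1]
width: 0.045
grasp_force: 0.0
```

```bash
python3 -c "
from h import *
to([.5070,-.3030,-.011],-1.631)"
```

```text
now [ 0.5082 -0.3041  0.0075] yaw -1.6311 tilt [ 0.002  -0.0013 -1.    ]
shift in tool axes [-0.0013 -0.0011  0.0185]
rotvec [ 0.0011 -0.002  -0.0001] shift after rotation [-0.0013 -0.0011  0.0185] q6 1.05
```

Emit:
jog_arm(segments={"offsets": [[0.045,-0.0008,0,0.006,0,0,0],[0.045,0,0,0.006,0,0,0],[0.045,0,0,0.005,0,0,0],[0.045,0,0,0,0,0,0],[0.045,0,0,0,0,0,0]]})

```text
time: 24.08
tcp_pos: [0.5057, -0.303, -0.0116]
eef_rot: [-0.0, 1.0, -0.03, -0.001]
wrist_force: [0.5, 0.5, -0.6]
width: 0.0451
grasp_force: 0.0
```

Emit:
jog_arm(segments={"offsets": [[0.0,0,0,0,0,0,0],[0.0,0,0,0,0,0,0],[0.0,0,0,0,0,0,0],[0.0,0,0,0,0,0,0],[0.0,0,0,0,0,0,0]]}, force=20)

```text
time: 24.5
tcp_pos: [0.5062, -0.3031, -0.0111]
eef_rot: [-0.0, 1.0, -0.03, -0.0]
wrist_force: [-0.8, 2.0, 0.7]
width: 0.0239
grasp_force: 20.0
```

Emit:
jog_arm(segments={"offsets": [[0.0,0,0,-0.006,0,0,0],[0.0,0,0,-0.014,0,0,0],[0.0,0,0,-0.03,0,0,0],[0.0,0,0,-0.03,0,0,0],[0.0,0,0,-0.03,0,0,0],[0.0,0,0,0,0,0,0]]}, force=40)

```text
time: 25.0
tcp_pos: [0.5103, -0.3061, 0.1062]
eef_rot: [0.003, 1.0, -0.03, 0.005]
wrist_force: [1.4, -1.1, -0.1]
width: 0.0235
grasp_force: 40.0
```

Emit:
jog_arm(segments={"offsets": [[0.0,-0.0073,-0.0382,0,0,0,0],[0.0,-0.0073,-0.0382,0,0,0,0],[0.0,-0.0073,-0.0382,0,0,0,0],[0.0,-0.0073,-0.0382,0,0,0,0],[0.0,-0.0073,-0.0382,0,0,0,0],[0.0,-0.0073,-0.0382,0,0,0,0],[0.0,-0.0073,-0.0382,0,0,0,0],[0.0,-0.0073,-0.0382,0,0,0,0],[0.0,-0.0073,-0.0382,0,0,0,0],[0.0,-0.0073,-0.0382,0,0,0,0],[0.0,-0.0073,-0.0382,0,0,0,0],[0.0,-0.0073,-0.0382,0,0,0,0],[0.0,-0.0073,-0.0382,0,0,0,0],[0.0,0,0,0,0,0,-0.035],[0.0,0,0,0,0,0,0],[0.0,0,0,0,0,0,0],[0.0,0,0,0,0,0,0]]})

```text
time: 26.42
tcp_pos: [0.4412, 0.1973, 0.0983]
eef_rot: [0.0, 1.0, -0.014, -0.001]
wrist_force: [0.7, -0.1, -2.2]
width: 0.0232
grasp_force: 40.0
```

```bash
python3 -c "
from h import *
to([.4416,.1979,-.0145],-1.596)"
```

```text
now [0.4412 0.1973 0.0983] yaw -1.5982 tilt [-1.2e-03 -5.0e-04 -1.0e+00]
shift in tool axes [ 0.0005 -0.0007  0.1128]
rotvec [ 0.0006  0.0012 -0.0022] shift after rotation [ 0.0004 -0.0006  0.1128] q6 1.967
```

Emit:
jog_arm(segments={"offsets": [[0.0,0,0,0.03,0,0,0],[0.0,0,0,0.03,0,0,0],[0.0,0,0,0.03,0,0,0],[0.0,0,0,0.012,0,0,0],[0.0,0,0,0,0,0,0],[0.0,0,0,0,0,0,0],[0.0,0,0,0,0,0,0],[0.0,0,0,0.006,0,0,0],[0.0,0,0,0,0,0,0],[0.0,0,0,0,0,0,0]]})

```text
time: 27.25
tcp_pos: [0.4421, 0.1984, -0.0085]
eef_rot: [-0.0, 1.0, -0.013, 0.0]
wrist_force: [0.1, 0.5, -1.4]
width: 0.0238
grasp_force: 40.0
```

Emit:
jog_arm(segments={"offsets": [[0.0,0,0,0.0025,0,0,0],[0.0,0,0,0,0,0,0],[0.0,0,0,0,0,0,0]]})

```text
time: 27.5
tcp_pos: [0.4415, 0.1983, -0.0116]
eef_rot: [-0.0, 1.0, -0.013, -0.0]
wrist_force: [0.5, 0.3, -1.9]
width: 0.0238
grasp_force: 40.0
```

Emit:
jog_arm(segments={"offsets": [[0.0,0,0,0.0025,0,0,0],[0.0,0,0,0,0,0,0],[0.0,0,0,0,0,0,0]]})

```text
time: 27.75
tcp_pos: [0.4413, 0.1982, -0.0144]
eef_rot: [-0.0, 1.0, -0.013, -0.0]
wrist_force: [-0.0, 0.2, -2.2]
width: 0.0233
grasp_force: 40.0
```

Emit:
jog_arm(segments={"offsets": [[0.0,0,0,0.0015,0,0,0],[0.0,0,0,0,0,0,0],[0.0,0,0,0,0,0,0]]})

```text
time: 28.0
tcp_pos: [0.4417, 0.1984, -0.0151]
eef_rot: [-0.0, 1.0, -0.013, -0.0]
wrist_force: [-2.8, -0.8, 4.4]
width: 0.0234
grasp_force: 40.0
```

Emit:
jog_arm(segments={"offsets": [[0.045,0,0,0,0,0,0],[0.045,0,0,0,0,0,0],[0.045,0,0,0,0,0,0],[0.045,0,0,0,0,0,0],[0.045,0,0,-0.01,0,0,0],[0.045,0,0,-0.03,0,0,0],[0.045,0,0,-0.03,0,0,0],[0.045,0,0,-0.03,0,0,0],[0.045,0.0159,0.0346,0,0,0,0],[0.045,0.0159,0.0346,0,0,0,0],[0.045,0.0159,0.0346,0,0,0,0],[0.045,0.0159,0.0346,0,0,0,0],[0.045,0.0159,0.0346,0,0,0,0],[0.045,0.0159,0.0346,0,0,0,0],[0.045,0.0159,0.0346,0,0,0,0],[0.045,0,0,0,0,0,0.083],[0.045,0,0,0,0,0,0.083],[0.045,0,0,0,0,0,0],[0.045,0,0,0,0,0,0]]})

```text
time: 29.58
tcp_pos: [0.5466, -0.047, 0.0847]
eef_rot: [-0.0, 0.995, -0.095, -0.0]
wrist_force: [0.2, 1.6, 0.2]
width: 0.0451
grasp_force: 0.0
```

```bash
python3 -c "
from h import *
import cv2,pickle
to([.547,-.0467,-.013],-1.762)
f=wristf();pickle.dump(f,open('w8.pkl','wb'));a=f['pixels'][60:280,200:440,::-1];cv2.imwrite('pics/w8.png',cv2.resize(a,(640,587),interpolation=cv2.INTER_CUBIC))
for p in ([.547,-.0467,.034],[.547,-.0467,.0]):
  c=f['intrinsics']@(f['world_to_cam'][:3,:3]@p+f['world_to_cam'][:3,3]);print(((c/c[2])[:2]-[200,60])*2.667)"
```

```text
now [ 0.5466 -0.047   0.0847] yaw -1.7608 tilt [-1.e-04  2.e-04 -1.e+00]
shift in tool axes [ 0.0004 -0.0003  0.0977]
rotvec [-0.0002  0.0002  0.0012] shift after rotation [ 0.0004 -0.0003  0.0977] q6 1.629
[317.19851193 370.19979835]
[317.60606396 341.81546857]
```

View pics/w8.png

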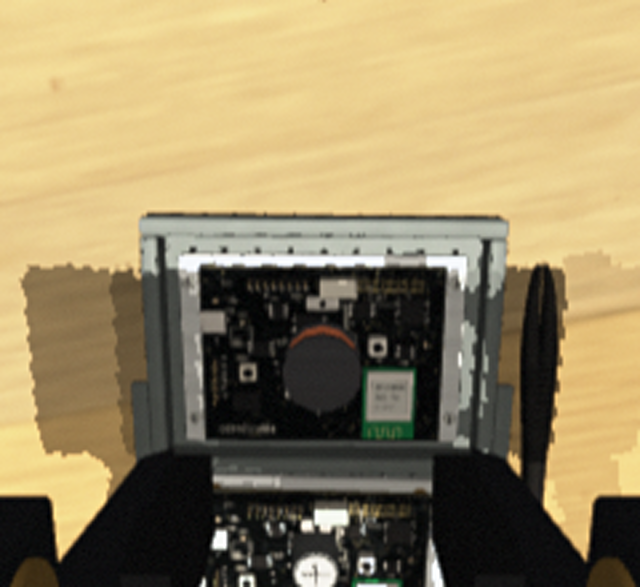

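Emit:
jog_arm(segments={"offsets": [[0.045,0.0002,0.0008,0.03,0,0,0],[0.045,0,0,0.03,0,0,0],[0.045,0,0,0.022,0,0,0],[0.045,0,0,0,0,0,0],[0.045,0,0,0,0,0,0],[0.045,0,0,0,0,0,0],[0.045,0,0,0.005,0,0,0],[0.045,0,0,0.005,0,0,0],[0.045,0,0,0,0,0,0]]})

```text
time: 30.38
tcp_pos: [0.5468, -0.0475, -0.0075]
eef_rot: [-0.0, 0.995, -0.096, 0.0]
wrist_force: [-0.1, 1.0, -0.0]
width: 0.045
grasp_force: 0.0
```

```bash
python3 -c "
from h import *
to([.547,-.0477,-.0125],-1.762)"
```

```text
now [ 0.5468 -0.0475 -0.0075] yaw -1.7624 tilt [ 3.e-04  1.e-04 -1.e+00]
shift in tool axes [0.0002 0.0001 0.005 ]
rotvec [-0.0002 -0.0003 -0.0004] shift after rotation [0.0002 0.0001 0.005 ] q6 1.63
```

Emit:
jog_arm(segments={"offsets": [[0.045,0,0,0.005,0,0,0],[0.045,0,0,0,0,0,0],[0.0,0,0,0,0,0,0],[0.0,0,0,0,0,0,0],[0.0,0,0,0,0,0,0],[0.0,0,0,0,0,0,0],[0.0,0,0,0,0,0,0],[0.0,0,0,0,0,0,0]]}, force=40)

```text
time: 31.05
tcp_pos: [0.5467, -0.0476, -0.0126]
eef_rot: [-0.0, 0.995, -0.096, -0.0]
wrist_force: [0.2, -0.2, -1.3]
width: 0.0236
grasp_force: 40.0
```

Emit:
jog_arm(segments={"offsets": [[0.0,0,0,-0.006,0,0,0],[0.0,0,0,-0.014,0,0,0],[0.0,0,0,-0.03,0,0,0],[0.0,0,0,-0.03,0,0,0],[0.0,0,0,-0.03,0,0,0],[0.0,0,0,0,0,0,0]]})

```text
time: 31.55
tcp_pos: [0.5516, -0.0483, 0.1044]
eef_rot: [0.0, 0.995, -0.096, 0.006]
wrist_force: [2.2, -0.1, -0.2]
width: 0.0235
grasp_force: 40.0
```

```bash
python3 -c "
from h import *
to([.5066,-.3028,.1],-1.631)"
```

```text
now [ 0.5516 -0.0483  0.1044] yaw -1.7626 tilt [ 0.0111 -0.0013 -0.9999]
shift in tool axes [0.0044 0.2584 0.0043]
rotvec [-1.000e-04 -1.120e-02 -1.316e-01] shift after rotation [-0.0296  0.2568  0.0044] q6 1.63
```

Emit:
jog_arm(segments={"offsets": [[0.0,0.0013,0.0369,0,0,0,0],[0.0,0.0013,0.0369,0,0,0,0],[0.0,0.0013,0.0369,0,0,0,0],[0.0,0.0013,0.0369,0,0,0,0],[0.0,0.0013,0.0369,0,0,0,0],[0.0,0.0013,0.0369,0,0,0,0],[0.0,0.0013,0.0369,0,0,0,0],[0.0,0,0,0,0,0,-0.066],[0.0,0,0,0,0,0,-0.066],[0.0,0,0,0,0,0,0],[0.0,0,0,0,0,0,0],[0.0,0,0,0,0,0,0],[0.0,0,0,0,0,0,0]]})

```text
time: 32.63
tcp_pos: [0.5062, -0.3022, 0.097]
eef_rot: [-0.0, 1.0, -0.03, -0.0]
wrist_force: [0.9, 0.4, -1.6]
width: 0.0238
grasp_force: 40.0
```

```bash
python3 -c "
from h import *
import cv2,pickle
to([.5066,-.3028,-.0095],-1.631)
f=wristf();pickle.dump(f,open('w9.pkl','wb'));cv2.imwrite('pics/w9.png',f['pixels'][:,:,::-1])"
```

```text
now [ 0.5062 -0.3022  0.097 ] yaw -1.6309 tilt [-7.e-04  5.e-04 -1.e+00]
shift in tool axes [0.0005 0.0006 0.1065]
rotvec [-0.0005  0.0008  0.0001] shift after rotation [0.0004 0.0006 0.1065] q6 1.05
```

Emit:
jog_arm(segments={"offsets": [[0.0,0.0004,0.0006,0.03,0,0,0],[0.0,0,0,0.03,0,0,0],[0.0,0,0,0,0,0,0],[0.0,0,0,0,0,0,0],[0.0,0,0,0.015,0,0,0],[0.0,0,0,0.01,0,0,0],[0.0,0,0,0,0,0,0],[0.0,0,0,0,0,0,0]]})

```text
time: 33.35
tcp_pos: [0.5067, -0.3034, 0.0127]
eef_rot: [-0.0, 1.0, -0.03, -0.0]
wrist_force: [-0.3, 0.3, -2.0]
width: 0.0235
grasp_force: 40.0
```

Emit:
jog_arm(segments={"offsets": [[0.0,0,0,0.008,0,0,0],[0.0,0,0,0.007,0,0,0],[0.0,0,0,0,0,0,0],[0.0,0,0,0,0,0,0]]})

```text
time: 33.68
tcp_pos: [0.506, -0.3031, -0.0034]
eef_rot: [-0.0, 1.0, -0.03, -0.001]
wrist_force: [-0.5, 0.3, -2.0]
width: 0.0237
grasp_force: 40.0
```

```bash
python3 -c "
from h import *
to([.5066,-.3028,-.0105],-1.631)"
```

```text
now [ 0.506  -0.3031 -0.0034] yaw -1.6308 tilt [-0.0015  0.001  -1.    ]
shift in tool axes [ 0.0005 -0.0004  0.0071]
rotvec [-0.0009  0.0015  0.0002] shift after rotation [ 0.0005 -0.0004  0.0071] q6 1.049
```

Emit:
jog_arm(segments={"offsets": [[0.0,0,0,0.005,0,0,0],[0.0,0,0,0,0,0,0],[0.0,0,0,0.0015,0,0,0],[0.0,0,0,0,0,0,0],[0.0,0,0,0,0,0,0]]})

```text
time: 34.1
tcp_pos: [0.5066, -0.3035, -0.0093]
eef_rot: [-0.0, 1.0, -0.03, -0.0]
wrist_force: [0.5, -0.3, -0.9]
width: 0.0236
grasp_force: 40.0
```

Emit:
jog_arm(segments={"offsets": [[0.0,0,0,0.0015,0,0,0],[0.0,0,0,0,0,0,0],[0.0,0,0,0,0,0,0]]})

```text
time: 34.35
tcp_pos: [0.5068, -0.3036, -0.0106]
eef_rot: [0.0, 1.0, -0.03, 0.0]
wrist_force: [0.4, -0.1, -0.9]
width: 0.024
grasp_force: 40.0
```

Emit:
jog_arm(segments={"offsets": [[0.04,0,0,0,0,0,0],[0.04,0,0,0,0,0,0],[0.04,0,0,0,0,0,0],[0.04,0,0,0,0,0,0],[0.045,0,0,-0.01,0,0,0],[0.045,0,0,-0.03,0,0,0],[0.045,0,0,-0.03,0,0,0],[0.045,0,0,-0.03,0,0,0],[0.045,0,0,0,0,0,0],[0.045,0,0,0,0,0,0]]})

```text
time: 35.18
tcp_pos: [0.5087, -0.3049, 0.0928]
eef_rot: [0.002, 1.0, -0.03, 0.003]
wrist_force: [0.1, -0.9, -0.4]
width: 0.0452
grasp_force: 0.0
```

```bash
python3 -c "
from h import *
to([.4415,.1984,.09],-1.597)"
```

```text
now [ 0.5087 -0.3049  0.0928] yaw -1.6308 tilt [ 0.005  -0.0032 -1.    ]
shift in tool axes [-0.0973 -0.4984  0.0008]
rotvec [ 0.003  -0.0051 -0.0337] shift after rotation [-0.0804 -0.5014  0.0028] q6 1.049
```

Emit:
jog_arm(segments={"offsets": [[0.045,-0.0073,-0.0382,0,0,0,0],[0.045,-0.0073,-0.0382,0,0,0,0],[0.045,-0.0073,-0.0382,0,0,0,0],[0.045,-0.0073,-0.0382,0,0,0,0],[0.045,-0.0073,-0.0382,0,0,0,0],[0.045,-0.0073,-0.0382,0,0,0,0],[0.045,-0.0073,-0.0382,0,0,0,0],[0.045,-0.0073,-0.0382,0,0,0,0],[0.045,-0.0073,-0.0382,0,0,0,0],[0.045,-0.0073,-0.0382,0,0,0,0],[0.045,-0.0073,-0.0382,0,0,0,0],[0.045,-0.0073,-0.0382,0,0,0,0],[0.045,-0.0073,-0.0382,0,0,0,0],[0.045,0,0,0,0,0,-0.034],[0.045,0,0,0,0,0,0],[0.045,0,0,0,0,0,0],[0.045,0,0,0,0,0,0]]})

```text
time: 36.6
tcp_pos: [0.4409, 0.1969, 0.0884]
eef_rot: [0.0, 1.0, -0.014, -0.001]
wrist_force: [-0.6, 0.8, 0.2]
width: 0.0447
grasp_force: 0.0
```

```bash
python3 -c "
from h import *
to([.4416,.1984,-.015],-1.597)"
```

```text
now [0.4409 0.1969 0.0884] yaw -1.5981 tilt [-2.1e-03 -8.0e-04 -1.0e+00]
shift in tool axes [ 0.0009 -0.0016  0.1034]
rotvec [ 0.0008  0.0021 -0.0011] shift after rotation [ 0.0007 -0.0015  0.1034] q6 1.966
```

Emit:
jog_arm(segments={"offsets": [[0.045,0.0004,-0.0012,0.03,0,0,0],[0.045,0,0,0.03,0,0,0],[0.045,0,0,0.03,0,0,0],[0.045,0,0,0.007,0,0,0],[0.045,0,0,0,0,0,0],[0.045,0,0,0,0,0,0],[0.045,0,0,0.005,0,0,0],[0.045,0,0,0.001,0,0,0],[0.045,0,0,0,0,0,0],[0.045,0,0,0,0,0,0]]})

```text
time: 37.43
tcp_pos: [0.4428, 0.1994, -0.0127]
eef_rot: [-0.0, 1.0, -0.013, 0.001]
wrist_force: [1.0, 0.6, -0.5]
width: 0.045
grasp_force: 0.0
```

Emit:
jog_arm(segments={"offsets": [[0.0,0,0,0,0,0,0],[0.0,0,0,0,0,0,0],[0.0,0,0,0,0,0,0],[0.0,0,0,0,0,0,0],[0.0,0,0,0,0,0,0],[0.0,0,0,0,0,0,0]]}, force=40)

```text
time: 37.93
tcp_pos: [0.4421, 0.1991, -0.0134]
eef_rot: [-0.0, 1.0, -0.013, -0.0]
wrist_force: [-0.6, -1.7, 2.9]
width: 0.0235
grasp_force: 40.0
```

```bash
python3 -c "
from h import *
to([.5485,-.0468,.095],-1.762)"
```

```text
now [ 0.4421  0.1991 -0.0134] yaw -1.5966 tilt [-3.e-04  2.e-04 -1.e+00]
shift in tool axes [ 0.1127  0.2431 -0.1085]
rotvec [-0.0002  0.0003  0.1654] shift after rotation [ 0.1512  0.2212 -0.1084] q6 1.968
```

Emit:
jog_arm(segments={"offsets": [[0.0,0,0,-0.006,0,0,0],[0.0,0,0,-0.014,0,0,0],[0.0,0,0,-0.03,0,0,0],[0.0,0,0,-0.03,0,0,0],[0.0,0,0,-0.028,0,0,0],[0.0,0.0161,0.0347,0,0,0,0],[0.0,0.0161,0.0347,0,0,0,0],[0.0,0.0161,0.0347,0,0,0,0],[0.0,0.0161,0.0347,0,0,0,0],[0.0,0.0161,0.0347,0,0,0,0],[0.0,0.0161,0.0347,0,0,0,0],[0.0,0.0161,0.0347,0,0,0,0],[0.0,0,0,0,0,0,0.0827],[0.0,0,0,0,0,0,0.0827],[0.0,0,0,0,0,0,0],[0.0,0,0,0,0,0,0],[0.0,0,0,0,0,0,0],[0.0,0,0,0,0,0,0]]})

```text
time: 39.43
tcp_pos: [0.5481, -0.0461, 0.0942]
eef_rot: [-0.0, 0.996, -0.094, -0.0]
wrist_force: [-0.3, 0.1, -1.2]
width: 0.0237
grasp_force: 40.0
```

```bash
python3 -c "
from h import *
to([.5475,-.0470,-.0114],-1.762)"
```

```text
now [ 0.5481 -0.0461  0.0942] yaw -1.7598 tilt [-6.e-04  3.e-04 -1.e+00]
shift in tool axes [-0.0004  0.001   0.1056]
rotvec [-0.0002  0.0006  0.0022] shift after rotation [-0.0005  0.001   0.1056] q6 1.63
```

Emit:
jog_arm(segments={"offsets": [[0.0,-0.0008,0.001,0.03,0,0,0.002],[0.0,0,0,0.03,0,0,0],[0.0,0,0,0.02,0,0,0],[0.0,0,0,0,0,0,0],[0.0,0,0,0,0,0,0],[0.0,0,0,0.008,0,0,0],[0.0,0,0,0.007,0,0,0],[0.0,0,0,0,0,0,0],[0.0,0,0,0,0,0,0]]})

```text
time: 40.18
tcp_pos: [0.5477, -0.0475, -0.0004]
eef_rot: [-0.0, 0.995, -0.096, 0.0]
wrist_force: [0.4, 0.5, -1.4]
width: 0.0236
grasp_force: 40.0
```

Emit:
jog_arm(segments={"offsets": [[0.0,0,0,0.006,0,0,0],[0.0,0,0,0,0,0,0],[0.0,0,0,0.003,0,0,0],[0.0,0,0,0,0,0,0],[0.0,0,0,0,0,0,0]]})

```text
time: 40.6
tcp_pos: [0.5472, -0.0475, -0.0099]
eef_rot: [-0.0, 0.995, -0.097, -0.0]
wrist_force: [-0.3, 0.2, -0.8]
width: 0.0235
grasp_force: 40.0
```

Emit:
jog_arm(segments={"offsets": [[0.0,0,0,0.0015,0,0,0],[0.0,0,0,0,0,0,0],[0.0,0,0,0,0,0,0]]})

```text
time: 40.85
tcp_pos: [0.5474, -0.0475, -0.0113]
eef_rot: [-0.0, 0.995, -0.097, -0.0]
wrist_force: [0.1, -0.3, -1.6]
width: 0.0235
grasp_force: 40.0
```

Emit:
jog_arm(segments={"offsets": [[0.04,0,0,0,0,0,0],[0.04,0,0,0,0,0,0],[0.04,0,0,0,0,0,0],[0.04,0,0,0,0,0,0],[0.04,0,0,-0.01,0,0,0],[0.04,0,0,-0.03,0,0,0],[0.04,0,0,-0.03,0,0,0],[0.04,0,0,-0.04,0,0,0],[0.04,0,0,0,0,0,0],[0.04,0,0,0,0,0,0],[0.04,0,0,0,0,0,0]]})

```text
time: 41.77
tcp_pos: [0.5476, -0.0475, 0.0995]
eef_rot: [-0.0, 0.995, -0.097, 0.0]
wrist_force: [-0.6, -0.1, -0.4]
width: 0.0395
grasp_force: 0.0
```

```bash
python3 -c "
from h import *
to([.542,.1950,.1],-.0250)"
```

```text
now [ 0.5476 -0.0475  0.0995] yaw -1.7641 tilt [ 8.e-04  1.e-04 -1.e+00]
shift in tool axes [-0.0521 -0.2369 -0.0005]
rotvec [-8.0000e-04 -5.0000e-04  1.4025e+00] shift after rotation [-0.2423  0.0117 -0.0005] q6 1.632
```

Emit:
jog_arm(segments={"offsets": [[0.04,-0.0074,-0.0338,0,0,0,0],[0.04,-0.0074,-0.0338,0,0,0,0],[0.04,-0.0074,-0.0338,0,0,0,0],[0.04,-0.0074,-0.0338,0,0,0,0],[0.04,-0.0074,-0.0338,0,0,0,0],[0.04,-0.0074,-0.0338,0,0,0,0],[0.04,-0.0074,-0.0338,0,0,0,0]]})

```text
time: 42.35
tcp_pos: [0.54, 0.1957, 0.0966]
eef_rot: [0.001, 0.995, -0.097, -0.002]
wrist_force: [0.6, -0.3, -0.8]
width: 0.04
grasp_force: 0.0
```

Emit:
jog_arm(segments={"offsets": [[0.04,0,0,0,0,0,-0.1242],[0.04,0,0,0,0,0,-0.1242],[0.04,0,0,0,0,0,-0.1242],[0.04,0,0,0,0,0,-0.1242],[0.04,0,0,0,0,0,-0.1242],[0.04,0,0,0,0,0,-0.1242],[0.04,0,0,0,0,0,-0.1242],[0.04,0,0,0,0,0,-0.1242],[0.04,0,0,0,0,0,-0.1242],[0.04,0,0,0,0,0,-0.1242],[0.04,0,0,0,0,0,-0.1242],[0.04,0,0,0,0,0,-0.1242],[0.04,0,0,0,0,0,-0.1242],[0.04,0,0,0,0,0,-0.1242],[0.04,0,0,0,0,0,0],[0.04,0,0,0,0,0,0],[0.04,0,0,0,0,0,0]]})

```text
time: 43.77
tcp_pos: [0.5412, 0.1944, 0.0976]
eef_rot: [-0.001, 0.717, 0.697, -0.001]
wrist_force: [-0.0, -0.2, -0.5]
width: 0.0403
grasp_force: 0.0
```

```bash
python3 -c "
from h import *
import cv2
to([.542,.1950,-.0165],-.0250)
f=topf();g=bot.grab_frame('top')
a=f['pixels'][165:255,285:465,::-1];cv2.imwrite('pics/t10.png',cv2.resize(a,(800,400),interpolation=cv2.INTER_CUBIC))"
```

```text
now [0.5412 0.1944 0.0976] yaw -0.0284 tilt [-2.5e-03 -4.0e-04 -1.0e+00]
shift in tool axes [0.0007 0.0011 0.1141]
rotvec [-0.0025  0.0005 -0.0034] shift after rotation [0.0007 0.0008 0.1141] q6 0.329
```

View pics/t10.png

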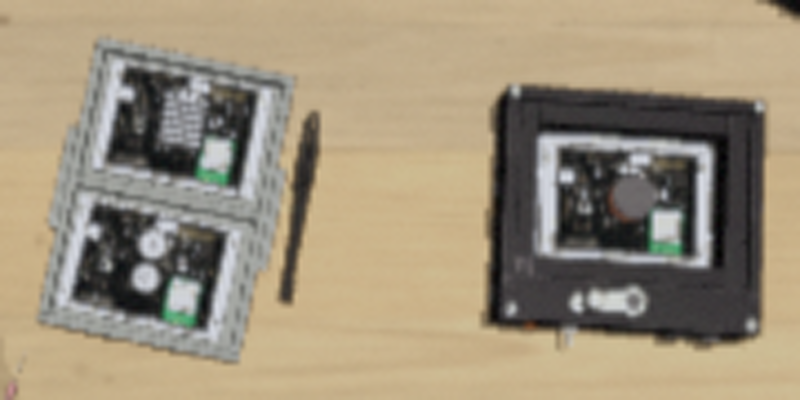

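Emit:
jog_arm(segments={"offsets": [[0.04,0.0004,0.0008,0.03,0,0,-0.003],[0.04,0,0,0.03,0,0,0],[0.04,0,0,0.03,0,0,0],[0.04,0,0,0.012,0,0,0],[0.04,0,0,0,0,0,0],[0.04,0,0,0,0,0,0],[0.04,0,0,0.006,0,0,0],[0.04,0,0,0.004,0,0,0],[0.04,0,0,0,0,0,0],[0.04,0,0,0,0,0,0]]})

```text
time: 44.7
tcp_pos: [0.5434, 0.1953, -0.0124]
eef_rot: [0.0, 0.715, 0.699, 0.001]
wrist_force: [-1.4, -0.0, 0.2]
width: 0.0399
grasp_force: 0.0
```

Emit:
jog_arm(segments={"offsets": [[0.0,0,0,0,0,0,0],[0.0,0,0,0,0,0,0],[0.0,0,0,0,0,0,0],[0.0,0,0,0,0,0,0],[0.0,0,0,0,0,0,0],[0.0,0,0,0,0,0,0],[0.0,0,0,0,0,0,0]]}, force=40)

```text
time: 45.28
tcp_pos: [0.5429, 0.1951, -0.013]
eef_rot: [-0.0, 0.715, 0.699, -0.0]
wrist_force: [-1.3, 0.4, 1.2]
width: 0.0087
grasp_force: 40.0
```

```bash
python3 -c "
from h import *
to([.5084,-.3030,.095],-.06)"
```

```text
now [ 0.5429  0.1951 -0.013 ] yaw -0.0223 tilt [-3.e-04  3.e-04 -1.e+00]
shift in tool axes [-0.4987 -0.0234 -0.1082]
rotvec [-0.0003 -0.0003  0.0377] shift after rotation [-0.4992 -0.0046 -0.108 ] q6 0.324
```

Emit:
jog_arm(segments={"offsets": [[0.0,0,0,-0.01,0,0,0],[0.0,0,0,-0.02,0,0,0],[0.0,0,0,-0.04,0,0,0],[0.0,0,0,-0.04,0,0,0],[0.0,0,0,0,0,0,0]]}, force=40)

```text
time: 45.7
tcp_pos: [0.5489, 0.197, 0.1062]
eef_rot: [0.003, 0.715, 0.699, 0.006]
wrist_force: [1.3, 0.7, 0.5]
width: 0.009
grasp_force: 40.0
```

Emit:
jog_arm(segments={"offsets": [[0.0,-0.0384,-0.0018,0,0,0,0],[0.0,-0.0384,-0.0018,0,0,0,0],[0.0,-0.0384,-0.0018,0,0,0,0],[0.0,-0.0384,-0.0018,0,0,0,0],[0.0,-0.0384,-0.0018,0,0,0,0],[0.0,-0.0384,-0.0018,0,0,0,0],[0.0,-0.0384,-0.0018,0,0,0,0],[0.0,-0.0384,-0.0018,0,0,0,0],[0.0,-0.0384,-0.0018,0,0,0,0],[0.0,-0.0384,-0.0018,0,0,0,0],[0.0,-0.0384,-0.0018,0,0,0,0],[0.0,-0.0384,-0.0018,0,0,0,0],[0.0,-0.0384,-0.0018,0,0,0,0],[0.0,0,0,0,0,0,0.0377],[0.0,0,0,0,0,0,0],[0.0,0,0,0,0,0,0],[0.0,0,0,0,0,0,0],[0.0,0,0,0,0,0,0]]})

```text
time: 47.2
tcp_pos: [0.5083, -0.3022, 0.0965]
eef_rot: [-0.001, 0.727, 0.686, -0.0]
wrist_force: [-0.7, 0.1, -1.5]
width: 0.0085
grasp_force: 40.0
```

```bash
python3 -c "
from h import *
to([.5087,-.3032,.030],-.06)"
```

```text
now [ 0.5083 -0.3022  0.0965] yaw -0.058 tilt [-8.e-04  8.e-04 -1.e+00]
shift in tool axes [-0.0011  0.0005  0.0665]
rotvec [-0.0009 -0.0008  0.002 ] shift after rotation [-0.001   0.0005  0.0665] q6 -0.521
```

Emit:
jog_arm(segments={"offsets": [[0.0,-0.001,0.0004,0.025,0,0,0.002],[0.0,0,0,0.025,0,0,0],[0.0,0,0,0.01,0,0,0],[0.0,0,0,0,0,0,0],[0.0,0,0,0,0,0,0],[0.0,0,0,0.004,0,0,0],[0.0,0,0,0,0,0,0],[0.0,0,0,0,0,0,0]]})

```text
time: 47.87
tcp_pos: [0.5095, -0.3049, 0.0339]
eef_rot: [0.001, 0.729, 0.685, 0.0]
wrist_force: [0.4, -0.2, -1.2]
width: 0.0089
grasp_force: 40.0
```

```bash
python3 -c "
from h import *
to([.5087,-.3032,.023],-.06)"
```

```text
now [ 0.5095 -0.3049  0.0339] yaw -0.0618 tilt [ 1.2e-03 -8.0e-04 -1.0e+00]
shift in tool axes [ 0.0017 -0.0009  0.0109]
rotvec [ 0.0013  0.0007 -0.0018] shift after rotation [ 0.0017 -0.0009  0.0109] q6 -0.519
```

Emit:
jog_arm(segments={"offsets": [[0.0,0.001,-0.0004,0.004,0,0,-0.001],[0.0,0,0,0.003,0,0,0],[0.0,0,0,0,0,0,0],[0.0,0,0,0,0,0,0]]})

```text
time: 48.2
tcp_pos: [0.508, -0.3033, 0.0254]
eef_rot: [-0.001, 0.728, 0.685, -0.0]
wrist_force: [0.1, -0.4, -1.3]
width: 0.0086
grasp_force: 40.0
```

Emit:
jog_arm(segments={"offsets": [[0.0,0,0,0.003,0,0,0],[0.0,0,0,0,0,0,0],[0.0,0,0,0,0,0,0]]})

```text
time: 48.45
tcp_pos: [0.5088, -0.3038, 0.023]
eef_rot: [0.0, 0.728, 0.685, 0.0]
wrist_force: [0.8, -0.1, -0.2]
width: 0.0087
grasp_force: 40.0
```

Emit:
jog_arm(segments={"offsets": [[0.04,0,0,0,0,0,0],[0.04,0,0,0,0,0,0],[0.04,0,0,0,0,0,0],[0.04,0,0,0,0,0,0],[0.04,0,0,-0.01,0,0,0],[0.04,0,0,-0.03,0,0,0],[0.04,0,0,-0.03,0,0,0],[0.03,0.013,-0.0333,0,0,0,0],[0.03,0.013,-0.0333,0,0,0,0],[0.03,0,0,0,0,0,-0.11],[0.03,0,0,0,0,0,0],[0.03,0,0,0,0,0,0],[0.03,0,0,0,0,0,0],[0.03,0,0,0,0,0,0]]})

```text
time: 49.62
tcp_pos: [0.4448, -0.2743, 0.0935]
eef_rot: [0.001, 0.69, 0.724, 0.0]
wrist_force: [0.7, -0.0, -0.5]
width: 0.0303
grasp_force: 0.0
```

```bash
python3 -c "
from h import *
import cv2
to([.4440,-.2738,.027],.050)
f=wristf()
p=np.array([.4435,-.275,.068]);c=f['intrinsics']@(f['world_to_cam'][:3,:3]@p+f['world_to_cam'][:3,3]);u,v=(c/c[2])[:2];print(u,v)
g=cv2.cvtColor(f['pixels'],cv2.COLOR_RGB2GRAY)[int(v)-40:int(v)+40:4,int(u)-40:int(u)+40:4]
print(g)"
```

```text
now [ 0.4448 -0.2743  0.0935] yaw 0.0476 tilt [ 1.1e-03 -7.0e-04 -1.0e+00]
shift in tool axes [ 0.0006 -0.0009  0.0665]
rotvec [ 0.001   0.0008 -0.0024] shift after rotation [ 0.0006 -0.0008  0.0665] q6 -0.648
319.16960381124767 208.88009231083183
[[103 108 111 109 108 106 110 107  20  20  20  21  23  27  27  28  26  16
   61  63]
 [104 107 109 109 112 110 114 109  19  21  20  23  20  17  22  26  28  20
   61  62]
 [105 107 108 106 113 110 113 106  20  21  18  19  19  17  20  18  19  27
   52  41]
 [106 110 107 108 113 107 111  97  20  23  22  20  20  18  20  20  18  40
   40  56]
 [104 108 109 105 103 104 106 114  20  22  21  22  21  18  20  14  18  43
   43  96]
 [105 111 108 106 109 108 110  56  23  22  93  60  18  17  20  15  15  45
   45 164]
 [107 111 108 104 110 109 110  34  20 113 127 123  23  16  16  15  18  43
   43 198]
 [105 112 111 107 109 108 113  23  20 127  96 111  23  19  20  16  14  43
   41 199]
 [103 109 109 109 111 110 11
[... 292 characters left out ...]
  44  42
   98  89]
 [101 106 107 109 112 108 112  17  19 122 118 125  19  17  12  15  42  39
  186  87]
 [107 103 109 109 109 108 110  20  19 123 118 124  16  14  22  41  42  40
  196  88]
 [202 175 106 109 105 109  95  19  20 132  97 125  91  19  43  39  38  41
  186  94]
 [159 214 218 220 181 188  49  20  71  56  45  39 120  42  41  21  93  41
  142  90]
 [  9   6   8   3 214 222  30  16  27  75  42  40 118  42  41  26  93  98
   13   9]
 [ 12  11  11  10 218 222  21  19  17  63 106 100  42  41  40  43  92 100
   10  12]
 [ 12  11  10  11 217 144  18  16  17  19  17  42  41  36  40  74  91 159
   11  12]
 [ 12   9  14   9 217  87  16  17  17  17  17  41  41  24  36  90  95 191
   10  12]]
```

Emit:
jog_arm(segments={"offsets": [[0.03,0,-0.0006,0.025,0,0,-0.002],[0.03,0,0,0.025,0,0,0],[0.03,0,0,0.01,0,0,0],[0.03,0,0,0.006,0,0,0],[0.03,0,0,0,0,0,0],[0.0,0,0,0,0,0,0],[0.0,0,0,0,0,0,0],[0.0,0,0,0,0,0,0],[0.0,0,0,0,0,0,0],[0.0,0,0,0,0,0,0],[0.0,0,0,0,0,0,0]]}, force=10)

```text
time: 50.58
tcp_pos: [0.444, -0.2741, 0.028]
eef_rot: [0.001, 0.689, 0.725, 0.0]
wrist_force: [1.9, 0.3, 3.8]
width: 0.0089
grasp_force: 10.0
```

Emit:
jog_arm(segments={"offsets": [[0.0,-0.00017,0.00288,0,0,0,0.12],[0.0,-0.00017,0.00288,0,0,0,0.12],[0.0,-0.00017,0.00288,0,0,0,0.12],[0.0,-0.00017,0.00288,0,0,0,0.12],[0.0,-0.00017,0.00288,0,0,0,0.12],[0.0,-0.00017,0.00288,0,0,0,0.12],[0.0,0,0,0,0,0,0]]}, force=20)

```text
time: 51.17
tcp_pos: [0.4601, -0.2792, 0.0279]
eef_rot: [0.001, 0.901, 0.434, 0.0]
wrist_force: [0.6, 0.7, 5.3]
width: 0.0083
grasp_force: 20.0
```

Emit:
jog_arm(segments={"offsets": [[0.0,-0.00017,0.00288,0,0,0,0.12],[0.0,-0.00017,0.00288,0,0,0,0.12],[0.0,-0.00017,0.00288,0,0,0,0.12],[0.0,-0.00017,0.00288,0,0,0,0.12],[0.0,-0.00017,0.00288,0,0,0,0.12],[0.0,-0.00017,0.00288,0,0,0,0.12],[0.0,-0.00017,0.00288,0,0,0,0.12],[0.0,0,0,0,0,0,0]]})

```text
time: 51.83
tcp_pos: [0.4688, -0.2966, 0.0279]
eef_rot: [0.0, 1.0, 0.029, 0.0]
wrist_force: [-0.5, 0.7, 6.3]
width: 0.0086
grasp_force: 20.0
```

Emit:
jog_arm(segments={"offsets": [[0.03,0,0,0,0,0,0],[0.03,0,0,0,0,0,0],[0.03,0,0,0,0,0,0],[0.03,0,0,0,0,0,0],[0.03,0,0,-0.03,0,0,0],[0.03,0,0,-0.03,0,0,0],[0.03,0,0,-0.03,0,0,0],[0.03,-0.02,0,-0.02,0,0,0],[0.03,-0.02,0,-0.02,0,0,0],[0.03,0,0,0,0,0,0],[0.03,0,0,0,0,0,0]]})

```text
time: 52.75
tcp_pos: [0.4286, -0.2991, 0.1578]
eef_rot: [0.001, 1.0, 0.03, 0.001]
wrist_force: [0.2, -0.2, 0.7]
width: 0.0297
grasp_force: 0.0
```

Run:
```python
from h import *
import cv2
f=wristf();W=f['world_to_cam']
g=cv2.cvtColor(f['pixels'],cv2.COLOR_RGB2GRAY)
def px(x,y,z):
    p=R.from_euler('z',-.06).apply([x,y,z])+[.5066,-.3028,0]; c=f['intrinsics']@(W[:3,:3]@p+W[:3,3]); return (c/c[2])[:2]
# brightness along an arc 12 mm from the pivot at the tab's top: bright where the tab lies
for a in np.arange(-.4,2,.1):
    u,v=px(-.062+.013*np.cos(a),.013*np.sin(a),.05); print(round(a,1),g[int(round(v)),int(round(u))],end='; ')
# rectified top view of cover: cover-edge check via brightness rows along jig x and y at z=.043
print()
for n,L in (('x',[(x,-.052) for x in np.arange(-.056,.057,.002)]),('y',[(.03,y) for y in np.arange(-.07,.071,.002)])):
    print(n,[int(g[tuple(np.round(px(*q,.043)[::-1]).astype(int))]) if 0<=px(*q,.043)[1]<400 else -1 for q in L])
```

```text
-0.4 37; -0.3 20; -0.2 241; -0.1 245; -0.0 243; 0.1 239; 0.2 243; 0.3 225; 0.4 167; 0.5 91; 0.6 27; 0.7 18; 0.8 23; 0.9 24; 1.0 22; 1.1 23; 1.2 19; 1.3 19; 1.4 14; 1.5 16; 1.6 16; 1.7 14; 1.8 15; 1.9 15; 
x [16, 18, 15, 13, 22, 25, 107, 111, 111, 97, 87, 86, 82, 87, 83, 81, 86, 83, 80, 84, 82, 79, 85, 81, 79, 84, 81, 86, 84, 80, 85, 81, 79, 86, 80, 79, 83, 81, 84, 79, 79, 82, 79, 79, 81, 77, 81, 82, 82, 103, 107, 107, 61, 8, 51, 48, 43]
y [42, 50, 48, 15, 50, 110, 109, 108, 91, 79, 76, 76, 172, 176, 176, 175, 176, 176, 175, 171, 161, 177, 169, 164, 157, 177, 167, 162, 157, 171, 168, 160, 173, 168, 162, 157, 173, 166, 160, 155, 169, 162, 156, 173, 165, 161, 154, 172, 159, 157, 171, 165, 159, 157, 179, 176, 178, 177, 180, 170, 74, 77, 88, 114, 106, 107, 51, 46, 19, 55, 46]
```

```bash
python3 -c "
from bench import bot
print(bot.hand_in())"
```

```text
the job is handed in; nothing more can be done
None
```

The job is handed in at about 53 s: a top-camera picture shows the coil board in the jig and the finned board in its old tray pocket, with the capacitor board untouched. A final wrist-camera brightness check puts the cover back in its frame and the tab at about 0.1 rad over it.

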